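# Clamp the straightedge on a carving blank in the marking jig

## Task

Lay the straightedge flat on the jig's plywood bed, one long edge flush against the long edge of the fixed pale blank on the post's side, one end under where the clamp arm comes down and its wooden grip clear of the arm. Fold the hinged clamp arm shut onto it and push the steel pin fully home through the arm into the post. Finish while still pressing down firmly on the pin or the arm's free end so that the arm stays squeezed onto the straightedge (do not let go), and leave the other things on the bench alone.

Things in the scene. Friction and masses are not known exactly. Their poses are not given: they have to be found in the camera images.
- jig: Marking jig, fixed; place and yaw vary. Origin at bench level below the middle of the blank's working edge; y along that edge, x into the blank, z up. Plywood bed x -110 to 95, y -130 to 150, top at z 18 mm. Dark steel post block 36 x 56 x 20 mm on the bed, centre x -85, y -80, top z 38: 67 mm free between it and the blank. The clamp arm comes down over y -110 to -50.
- blank_edge (a point): Middle of the top corner of the blank's working edge, jig (0, 0, 32) mm. Fixed pale wooden blank 55 x 220 x 14 mm on the bed: jig x 0 to 55, y -110 to 110. The straightedge lies on its -x side, against the upright face x = 0, the middle of its grip at about jig y +20 (-10 to +50 will do).
- post_hole (a point): Centre of the mouth of the post's vertical hole: 13 mm diameter, 20 mm deep, at jig x -85, y -80, z 38 mm.
- clamp (a joint): Hinge of the brown wooden clamp arm, rad: 0 = shut, level on the straightedge; 1.57 = upright. Opening swings the free end up from the jig's -x side towards +x. Starts open at 1.2 to 1.55. Friction (0.22 N m) keeps the arm where it is left. Shut on the straightedge it reads 0 within 0.02.
- clamp_hinge (a point): Point on the hinge axis (along jig y) at mid-width of the arm: jig (70, -80, 30) mm. The arm is 60 mm wide and reaches 185 mm from the axis; shut it runs along jig -x, underside 10 mm and outer (top) face 24 mm above the axis. A rubber shoe 30 x 50 mm under it, 75 to 105 mm from the axis, lands on the straightedge's top.
- clamp_hole (a point): Centre of the upper mouth of the arm's hole, 13 mm diameter through 14 mm, 155 mm from the hinge axis, on the outer face. With the arm shut it lies 16 mm directly above the post hole's mouth.
- rule_grip (a point): Centre of the upright wooden grip bar of the loose straightedge (0.2 to 0.4 kg), 32.5 mm above its underside. Aluminium bar 40 wide (x), 280 long (y), 10 mm thick, same either way round; grip bar on its middle 18 mm wide (x), 70 long (y), from 10 to 55 mm above the underside. z up. Flush on the jig, this point is at jig x -20, z 50.5 mm.
- pin_knob (a point): Centre of the knob of the loose steel pin (0.07 to 0.12 kg) standing in its stand. Knob 18 mm diameter, 34 tall; below it a collar 26 mm diameter, 6 thick, underside 23 mm below this point; then a shank 10 mm diameter, 36 long, chamfered foot 59 mm below this point. Fully home the collar lies on the arm, this point 39 mm above the post hole's mouth.
- stand: Pale wooden block 56 x 56 x 40 mm, fixed; origin under its centre. Holds the pin in a loose central hole. It changes places with the tin.
- tin: Bystander: low steel tin, 54 mm diameter, 45 mm tall, origin under its centre.
- mallet: Bystander: wooden mallet, 110 mm head, about 200 mm long, lying beyond the straightedge.
- offcut: Bystander: wooden block 60 x 45 x 30 mm.
- wedge: Bystander: stepped wooden wedge 100 x 35 x 30 mm, near the robot on its right.
- brush: Bystander: hand brush lying beyond the jig.
- driver: Bystander: wooden-handled screwdriver at the far right.
- pencil: Bystander: flat carpenter's pencil, 150 x 14 x 8 mm, near the robot on its left.
There are look-alikes about, which are no part of the job. Leave any pink or yellow look-alike of the part that bears pin_knob alone.

How it is judged:
By the outcome, as a careful person would: the job done as asked, in the order asked, and still so for the second after the job is handed in, while the arm keeps its last pose, push and grip.
It also fails if it takes over 72 s, if anything falls off the work surface, if the arm or the gripper's body presses on something with over 40 N, if the wrist force passes 120 N, or if a joint passes its speed limit or range.

## Robot

A 7-joint arm with a two-finger parallel gripper is mounted at the origin on the work surface. World frame = base frame: x ahead of the robot, y to its left, z up, the work surface at z = 0. Lengths are in m, angles in rad, forces in N, time in s.
With the tool pointing down it reaches from about 0.425 to 0.825 m from the base axis. Payload 3.6 kg.
Tool frame: the origin (TCP) lies on the front face of the gripper's body, between the roots of the fingers; the fingertips stand 73 mm ahead of it and the grasp point (between the pads) lies 54 mm ahead of it; x points along the fingers, z is the direction in which the jaws open and shut, and the axes are right-handed (so a half turn about x gives the same grasp; the last joint's range is limited). The gripper opens to 85 mm and grips with 20 to 120 N. Pads are 22 mm wide; open, the fingers measure 114 mm over their backs; the gripper's body (76 mm by 85 mm) begins 54 mm behind the grasp point. The pads swing forward as they close: fully open they stand 13 mm farther back than shut.
Start: joints at [1.117, 0.615, -0.013, 1.423, 0.008, 1.103, -0.04], TCP at [0.27, -0.591, 0.304] pointing down, gripper open.
Joint ranges: [-3.12, 3.12], [-0.3, 2.06], [-1.34, 1.32], [0.26, 2.42], [-1.36, 4.5], [0.01, 1.98], [-2.84, 2.84]. Speed limits (rad/s): [2.79, 2.79, 3.14, 3.14, 3.14, 3.14, 3.14].

## Interface

Orientations are given as a unit quaternion [x, y, z, w].
In Python, from station import r gives the robot as it stands. The module is installed in compiled form; this text tells all that it offers.
- The arm moves only by the tool carry_out, never from a script. Its argument "commands" is text: rows parted by semicolons, each of 7 numbers parted by spaces: the shift along the tool's x, y, z in mm, then the turn, a rotation vector about the tool's x, y, z in degrees, then the opening, from 0 (shut) to 1 (fully open). A call has 1 to 5 rows; each row shifts and turns the commanded pose from where the row before left it, along the tool's axes as they then stand; what a row does not reach is not made up. A row lasts 1/10 s, in which the tool goes at most 50 mm and 8.59 degrees, less where a joint would pass 70% of its speed; a pose out of reach is approached as far as the arm can. A call with a gripper value outside its range is refused whole. The fingers move at their own pace and stop on an object; the grip force is fixed at half the most. Time passes only in rows, so rows that do not move let the fingers close. It gives the time, the measured TCP pose, the force and the opening at its end, in the units of the state.
- r.state(): the state, without advancing time (a new reading comes with each control period).
- r.grab_frame(name): name is "side" or "top"; returns the picture (480x640x3 uint8, red, green, blue); there is no depth.
- r.camera_params(name): a dict with "fx", "fy", "cx", "cy" (pixels), "D" ([k1, k2, p1, p2, k3] as OpenCV has them; the pictures are not rectified), "R" (3x3) and "t" (3): a world point X has camera coordinates R X + t. Camera axes: x right, y down, z forward; pixel columns grow to the right and rows downward; lengths in m; the calibration is good to about 2 mm. A picture is of the moment at which its call begins. camera_params takes no time and is no camera call.
- r.hand_in(): hands the job in, once; it reports no verdict.
The state is a dict: "clock": time; "q": joint angles; "dq": joint speeds; "tau": joint torques, N m; "tcp_pos": TCP position; "orientation": TCP orientation; "wrist_force": force on the tool from outside, world axes, zero at the start; "moment": the same for the moment, N m; "grip_width": finger opening in m.
Only numpy, scipy, OpenCV 4.12 (cv2) and the standard library are available. Lean on these libraries where they do the work, as an engineer would, in place of code of your own. Each camera call takes 0.05 s, during which the arm holds its last target.

## Working session

There is one attempt and no reset: what is moved stays moved. The work goes in short steps, Python scripts to look and compute and a tool call to move; the robot and the scene stay as the last step left them, time stands still between calls to the robot, and variables do not carry over. Pictures are saved under pics/ and viewed, and the job is handed in when it is done.

Besides the shell and the picture viewer there is one more tool, called in YAML: its name, and indented under it one key for each argument. carry_out: Moves the arm, as the interface text tells. Its arguments: {"type":"object","properties":{"commands":{"type":"string"}},"required":["commands"]}

```bash
mkdir -p pics; python3 - <<'E'
from station import r
import cv2,numpy as np
for n in("side","top"):
    f=r.grab_frame(n); cv2.imwrite(f"pics/{n}0.png",f[:,:,::-1]); c=r.camera_params(n); R=np.array(c["R"]);print(n,c["fx"],c["cx"],c["cy"],c["D"],(-R.T@np.array(c["t"])).round(3),R.round(3).tolist())
s=r.state(); print({k:np.round(v,3).tolist() for k,v in s.items()})
E
```

```text
side 513.1071794621143 326.5431694333878 247.08338974514507 [-0.1022924  0.         0.         0.         0.       ] [ 0.502 -0.83   0.812] [[0.997, -0.07, 0.013], [-0.037, -0.661, -0.749], [0.061, 0.747, -0.662]]
top 446.5615201880463 314.6337752515562 243.9999277461164 [0.00688172 0.         0.         0.         0.        ] [0.398 0.019 1.232] [[-0.015, -1.0, 0.009], [-0.987, 0.013, -0.159], [0.159, -0.012, -0.987]]
{'clock': 0.1, 'q': [1.116, 0.616, -0.013, 1.425, 0.008, 1.103, -0.04], 'dq': [-0.002, -0.003, -0.0, -0.001, -0.0, -0.0, -0.002], 'tau': [0.002, -47.038, 0.26, -17.157, 0.01, 0.006, -0.0], 'tcp_pos': [0.269, -0.591, 0.303], 'orientation': [0.383, 0.595, -0.382, 0.594], 'wrist_force': [-0.646, 0.234, -0.405], 'moment': [0.023, 0.064, 0.012], 'grip_width': 0.085}
```

View pics/side0.png

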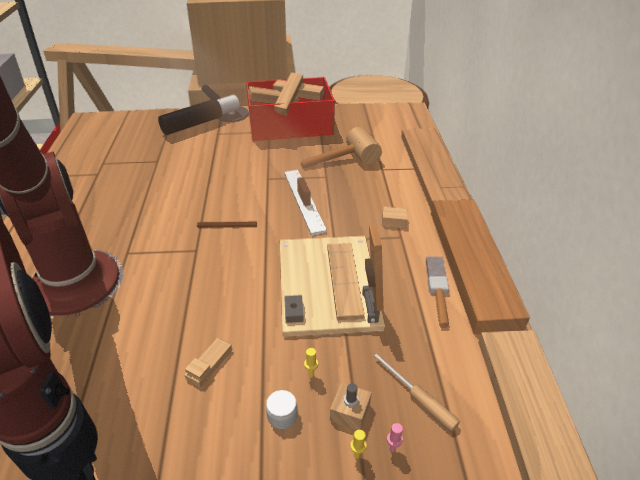

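View pics/top0.png

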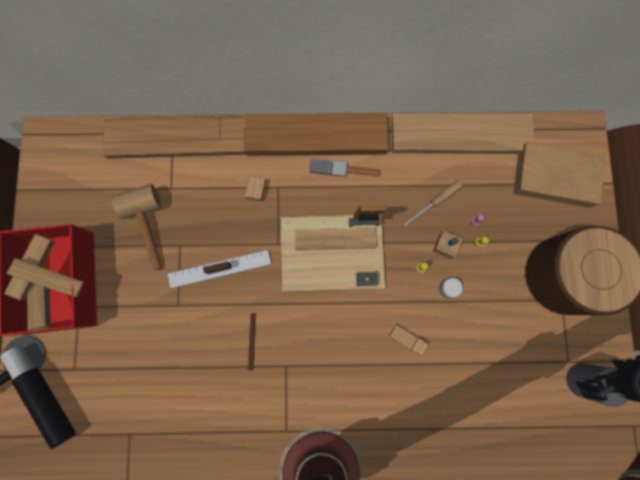

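The side view shows the jig around (330,285), the straightedge at (305,203), the pin in its stand at (352,395), the tin at (282,408) and look-alike pins in yellow and pink. The top view shows the jig at (333,254) and the post at (367,279). I'll zoom in next.

```bash
cat > h.py <<'E'
from station import r
import cv2,numpy as np
C={n:r.camera_params(n) for n in("side","top")}
def K(c): return np.array([[c["fx"],0,c["cx"]],[0,c["fy"],c["cy"]],[0,0,1.]])
def ray(n,uv):
    c=C[n];p=cv2.undistortPoints(np.array([[uv]],float),K(c),np.array(c["D"]))[0,0]
    R=np.array(c["R"]);return -R.T@np.array(c["t"]),R.T@np.array([p[0],p[1],1.])
def onz(n,uv,z):
    o,d=ray(n,uv);return o+d*(z-o[2])/d[2]
def tri(a,b):
    o1,d1=ray("side",a);o2,d2=ray("top",b)
    s=np.linalg.lstsq(np.c_[d1,-d2],o2-o1,rcond=None)[0]
    p,q=o1+s[0]*d1,o2+s[1]*d2;return (p+q)/2,np.linalg.norm(p-q)
def proj(n,X):
    c=C[n];R=np.array(c["R"]);return cv2.projectPoints(np.array([X],float),cv2.Rodrigues(R)[0],np.array(c["t"],float),K(c),np.array(c["D"]))[0][0,0]
def crop(f,x,y,w,h,k,name):
    cv2.imwrite(f"pics/{name}.png",cv2.resize(f[y:y+h,x:x+w,::-1],None,fx=k,fy=k,interpolation=cv2.INTER_CUBIC))
E
python3 - <<'E'
from h import *
t=cv2.imread("pics/top0.png")[:,:,::-1];s=cv2.imread("pics/side0.png")[:,:,::-1]
crop(t,270,195,130,110,6,"tjig");crop(s,270,225,130,120,5,"sjig")
crop(t,160,235,120,60,6,"trule");crop(s,320,370,100,100,5,"spin");crop(t,410,210,90,100,5,"tpin")
E
```

```text
(no output)
```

View pics/tjig.png

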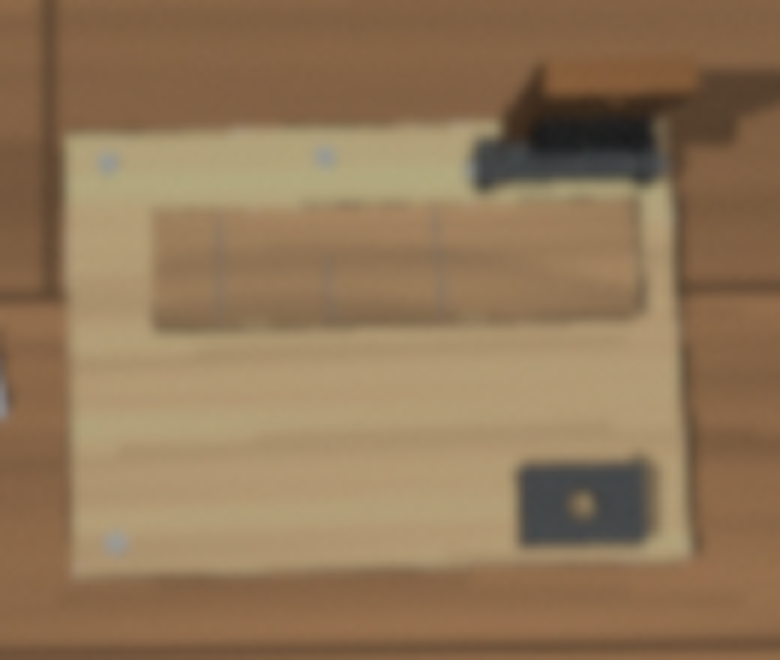

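View pics/sjig.png

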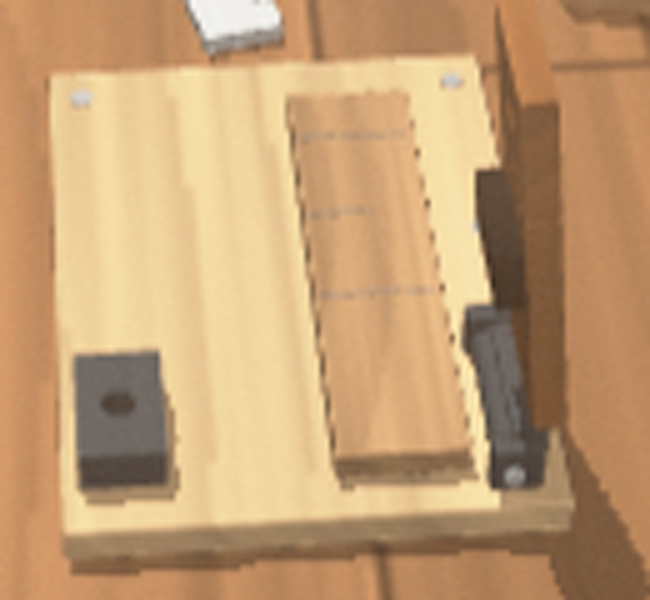

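View pics/trule.png

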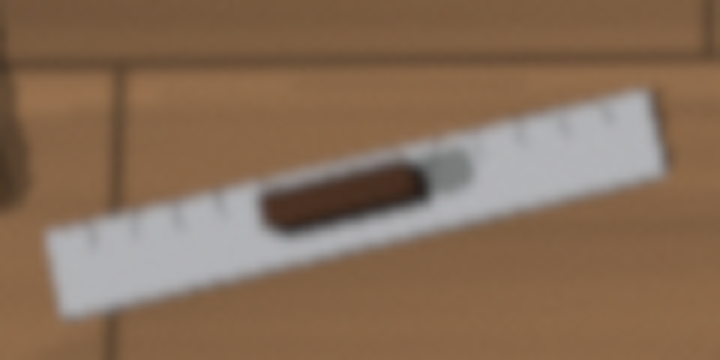

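View pics/spin.png

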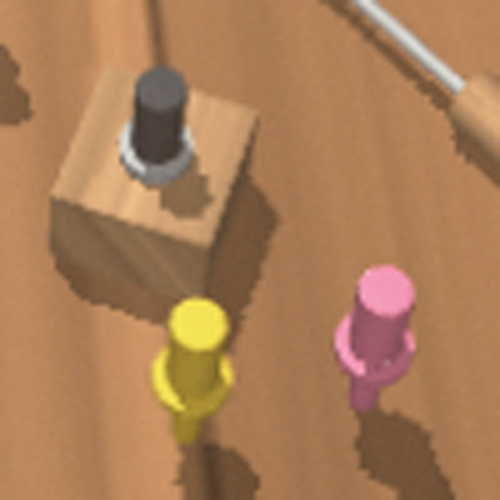

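View pics/tpin.png

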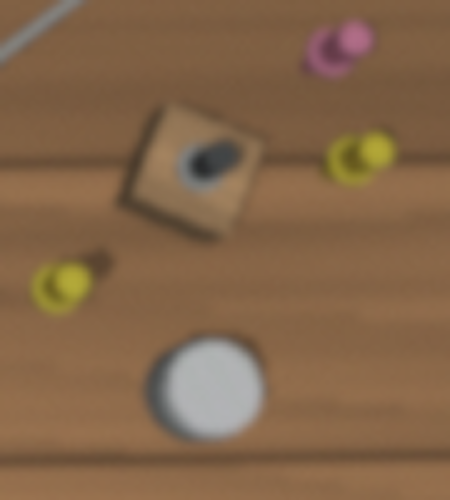

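```bash
python3 - <<'E'
from h import *
np.set_printoptions(precision=4,suppress=True)
def T(x,y,ox=270,oy=195,k=6): return ((x+.5)/k-.5+ox,(y+.5)/k-.5+oy)
def S(x,y,ox=270,oy=225,k=5): return ((x+.5)/k-.5+ox,(y+.5)/k-.5+oy)
E1=[S(288,95),S(337,460)];E2=[T(155,329),T(642,317)]
for z,n,E in((.032,"side",E1),(.032,"top",E2)):
    a,b=[onz(n,e,z) for e in E];print(n,a,b,"len",np.linalg.norm(a-b),"mid",(a+b)/2,"yaw",np.degrees(np.arctan2(-(a-b)[0],(a-b)[1])))
print("tri",tri(E1[0],E2[0]),tri(E1[1],E2[1]))
print("hole",onz("side",S(118,402),.038),onz("top",T(583,505),.038),tri(S(118,402),T(583,505)))
print("bed",[onz("side",S(*p),.018) for p in((52,75),(475,55),(570,497),(63,535))],[onz("top",T(*p),.018) for p in((65,135),(668,122),(692,555),(73,577))])
t=cv2.imread("pics/top0.png");s=cv2.imread("pics/side0.png")
for n,f,(x,y,w,h),z in(("top",t,(160,235,120,60),.01),("side",s,(280,160,50,80),.01)):
    g=cv2.cvtColor(f,cv2.COLOR_BGR2HSV);m=((g[...,1]<60)&(g[...,2]>120)).astype(np.uint8)
    mm=np.zeros_like(m);mm[y:y+h,x:x+w]=m[y:y+h,x:x+w]
    c=np.vstack([c for c in cv2.findContours(mm,0,2)[0] if len(c)>8]);c=cv2.convexHull(c)
    P=np.array([onz(n,p[0].astype(float),z)[:2]*1000 for p in c],np.float32)
    rc=cv2.minAreaRect(P);print(n,"rule",rc,cv2.boxPoints(rc))
# pin
pk_s=S(160,85,320,370,5);pk_t=T(228,153,410,210,5)
print("knobtop",tri(pk_s,pk_t))
print("collar",tri(S(157,152,320,370,5),T(201,167,410,210,5)))
print("stand top", [onz("side",S(*p,320,370,5),.04) for p in((113,68),(257,113),(208,243),(53,193))],[onz("top",T(*p,410,210,5),.04) for p in((170,103),(268,145),(220,240),(128,207))])
E
```

```text
side [0.5762 0.0623 0.032 ] [ 0.5801 -0.1598  0.032 ] len 0.22213534354969622 mid [ 0.5781 -0.0487  0.032 ] yaw 0.9985399043366201
top [0.5765 0.0569 0.032 ] [ 0.5789 -0.164   0.032 ] len 0.22085006415967529 mid [ 0.5777 -0.0535  0.032 ] yaw 0.6437243417513128
tri (array([0.5757, 0.0567, 0.0369]), np.float64(2.014347188165852e-05)) (array([ 0.579 , -0.1633,  0.036 ]), np.float64(0.00134135209919687))
hole [ 0.4937 -0.1291  0.038 ] [ 0.4936 -0.1335  0.038 ] (array([ 0.4935, -0.133 ,  0.0422]), np.float64(0.0004763630112090735))
bed [array([0.4666, 0.0989, 0.018 ]), array([0.6694, 0.1026, 0.018 ]), array([ 0.6733, -0.1729,  0.018 ]), array([ 0.4702, -0.1803,  0.018 ])] [array([0.6699, 0.0982, 0.018 ]), array([ 0.6724, -0.1816,  0.018 ]), array([ 0.4719, -0.1847,  0.018 ]), array([0.466 , 0.0952, 0.018 ])]
top rule ((529.7740478515625, 267.1876220703125), (44.9495849609375, 282.6656188964844), 12.8934907913208) [[476.329  399.942 ]
 [539.4028 124.4033]
 [583.2191 134.4333]
 [520.1453 409.972 ]]
side rule ((528.5264892578125, 267.27362060546875), (42.34067153930664, 291.6235656738281), 13.004740715026855) [[475.0869 404.5815]
 [540.7114 120.4377]
 [581.9661 129.9657]
 [516.3416 414.1096]]
knobtop (array([ 0.586 , -0.3607,  0.0891]), np.float64(0.0009447527107069823))
collar (array([ 0.5864, -0.3597,  0.0466]), np.float64(0.0005702286456789766))
stand top [array([ 0.5754, -0.3209,  0.04  ]), array([ 0.6237, -0.3425,  0.04  ]), array([ 0.6008, -0.3914,  0.04  ]), array([ 0.5506, -0.3692,  0.04  ])] [array([ 0.6226, -0.3471,  0.04  ]), array([ 0.5987, -0.399 ,  0.04  ]), array([ 0.5471, -0.3695,  0.04  ]), array([ 0.5658, -0.3209,  0.04  ])]
```

```bash
cat >> h.py <<'E'
from scipy.spatial.transform import Rotation as Ro
np.set_printoptions(precision=4,suppress=True)
def tgtR(yaw):  # tool x down; tool z (jaws) = world +x rotated by yaw deg ; y = z cross x
    a=np.radians(yaw);z=np.array([np.cos(a),np.sin(a),0]);x=np.array([0,0,-1.]);return Ro.from_matrix(np.c_[x,np.cross(z,x),z])
def plan(pos,yaw,step=45,flip=False):
    s=r.state();A=Ro.from_quat(s["orientation"]);p=np.array(s["tcp_pos"])
    B=tgtR(yaw+(180 if flip else 0));rv=np.degrees((A.inv()*B).as_rotvec())
    d=A.inv().apply(np.array(pos)-p)*1000
    print("tcp",p,"yawz",np.degrees(np.arctan2(*A.as_matrix()[1::-1,2])),"axes z",A.as_matrix()[:,2],"F",s["wrist_force"],"w",s["grip_width"],"t",s["clock"])
    print("shift in current tool axes mm",d.round(1),"rotvec",rv.round(2),"n",max(np.linalg.norm(d)/step,np.linalg.norm(rv)/8.4))
E
python3 - <<'E'
from h import *
s=r.state();print(Ro.from_quat(s["orientation"]).as_matrix())
plan([.529,.267,.30],13);plan([.529,.267,.30],13,flip=True)
plan([.529,.267,.30],13-90)
E
```

```text
[[-0.001   0.9099  0.4149]
 [ 0.0021  0.4149 -0.9099]
 [-1.     -0.     -0.0023]]
tcp [ 0.2695 -0.5909  0.3029] yawz -65.48696539601416 axes z [ 0.4149 -0.9099 -0.0023] F [-0.646   0.2335 -0.4049] w 0.0853978887868244 t 0.1
shift in current tool axes mm [   4.4  592.1 -672.9] rotvec [-78.49  -0.11  -0.09] n 19.918848012356687
tcp [ 0.2695 -0.5909  0.3029] yawz -65.48696539601416 axes z [ 0.4149 -0.9099 -0.0023] F [-0.646   0.2335 -0.4049] w 0.0853978887868244 t 0.1
shift in current tool axes mm [   4.4  592.1 -672.9] rotvec [101.51  -0.09   0.12] n 19.918848012356687
tcp [ 0.2695 -0.5909  0.3029] yawz -65.48696539601416 axes z [ 0.4149 -0.9099 -0.0023] F [-0.646   0.2335 -0.4049] w 0.0853978887868244 t 0.1
shift in current tool axes mm [   4.4  592.1 -672.9] rotvec [11.51 -0.13  0.01] n 19.918848012356687
```

carry_out:
  commands: "-12 48 -3 -4.3 0 0 1; -12 48 -3 -4.3 0 0 1; -12 48 -3 -4.3 0 0 1; -12 48 -3 -4.3 0 0 1; -12 48 -3 -4.3 0 0 1"

```text
clock: 0.6
tcp_pos: [0.4627, -0.4472, 0.3636]
orientation: [0.264, 0.656, -0.264, 0.656]
wrist_force: [-0.5, -1.2, -0.1]
grip_width: 0.0853
```

carry_out:
  commands: "0 48 0 -4.3 0 0 1; 0 48 0 -4.3 0 0 1; 0 48 0 -4.3 0 0 1; 0 48 0 -4.3 0 0 1; 0 48 0 -4.3 0 0 1"

```text
clock: 1.1
tcp_pos: [0.6004, -0.2523, 0.3631]
orientation: [0.137, 0.694, -0.137, 0.693]
wrist_force: [-0.2, 0.1, -0.4]
grip_width: 0.0855
```

carry_out:
  commands: "0 48 0 -4.3 0 0 1; 0 48 0 -4.3 0 0 1; 0 48 0 -4.3 0 0 1; 0 48 0 -4.3 0 0 1; 0 48 0 -4.3 0 0 1"

```text
clock: 1.6
tcp_pos: [0.657, -0.0205, 0.3631]
orientation: [0.005, 0.707, -0.005, 0.707]
wrist_force: [-0.0, 0.8, 0.4]
grip_width: 0.0853
```

```bash
python3 - <<'E'
from h import *
plan([.529,.267,.20],12.9)
f=r.grab_frame("top");cv2.imwrite("pics/t1.png",f[:,:,::-1])
print(r.state()["q"])
E
```

```text
tcp [ 0.657  -0.0205  0.3631] yawz -0.823534721563133 axes z [ 0.9999 -0.0144 -0.0011] F [-0.0183  0.7509  0.3775] w 0.08529203470884979 t 1.6
shift in current tool axes mm [ 163.2  285.7 -132. ] rotvec [-13.72  -0.06  -0.  ] n 7.877823172284151
[ 0.172   0.6045 -0.3518  1.301   0.1935  1.2703 -0.1757]
```

carry_out:
  commands: "0 44 -22 0 0 0 1; 0 44 -22 0 0 0 1; 0 44 -22 0 0 0 1; 0 44 -22 0 0 0 1; 0 44 -22 0 0 0 1"

```text
clock: 2.15
tcp_pos: [0.5495, 0.2008, 0.3636]
orientation: [0.006, 0.707, -0.006, 0.707]
wrist_force: [0.7, 0.2, 0.4]
grip_width: 0.0854
```

carry_out:
  commands: "0 44 -22 0 0 0 1; 0 22 0 -6.9 0 0 1; 40 0 0 -6.9 0 0 1; 40 0 0 0 0 0 1; 40 0 0 0 0 0 1"

```text
clock: 2.65
tcp_pos: [0.5297, 0.2656, 0.2425]
orientation: [-0.079, 0.703, 0.079, 0.703]
wrist_force: [0.9, -0.2, -1.1]
grip_width: 0.0856
```

```bash
python3 - <<'E'
from h import *
for n in("side","top"):
    f=r.grab_frame(n);cv2.imwrite(f"pics/{n}2.png",f[:,:,::-1])
    X=r.state()["tcp_pos"];u=proj(n,X).astype(int);print(n,u,proj(n,np.array(X)-[0,0,.073]))
    crop(f,max(0,u[0]-65),max(0,u[1]-60),130,130,5,n+"2c"); print(u[0]-65,u[1]-60)
plan([.529,.267,.092],12.9)
E
```

```text
side [301 123] [301.859  150.1888]
236 63
top [200 258] [207.6045 262.7786]
135 198
tcp [0.5271 0.2633 0.2381] yawz 12.798142779919974 axes z [ 0.9751  0.2215 -0.0132] F [-0.264   0.5932 -0.7309] w 0.0852717166953914 t 2.75
shift in current tool axes mm [146.    3.9   4.6] rotvec [-0.1  -0.76  0.26] n 3.248142756018772
```

View pics/side2c.png

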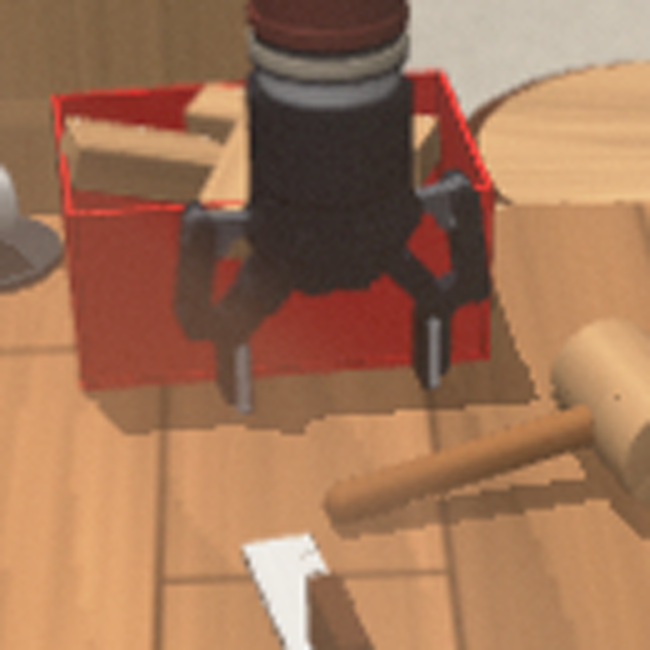

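View pics/top2c.png

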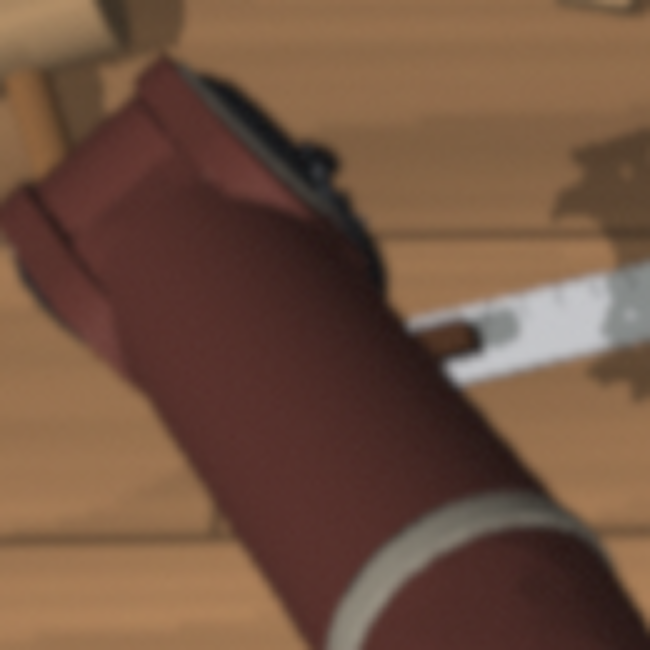

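carry_out:
  commands: "45 2 2 0 -0.8 0 0.7; 45 1 2 0 0 0 0.7; 30 0 0 0 0 0 0.7; 15 0 0 0 0 0 0.7; 0 0 0 0 0 0 0.7"

```text
clock: 3.25
tcp_pos: [0.5343, 0.2698, 0.1084]
orientation: [-0.079, 0.698, 0.079, 0.707]
wrist_force: [0.2, -0.2, 1.1]
grip_width: 0.0601
```

```bash
python3 - <<'E'
from h import *
n="side";f=r.grab_frame(n);crop(f,250,120,130,130,5,"side3c")
plan([.529,.267,.092],12.9)
E
```

```text
tcp [0.5351 0.2705 0.11  ] yawz 12.797134660638655 axes z [0.975  0.2215 0.0153] F [-0.1285  0.1846 -0.0928] w 0.05943918491357862 t 3.3
shift in current tool axes mm [17.9 -2.1 -6.9] rotvec [-0.1   0.88 -0.03] n 0.4289814019279574
```

View pics/side3c.png

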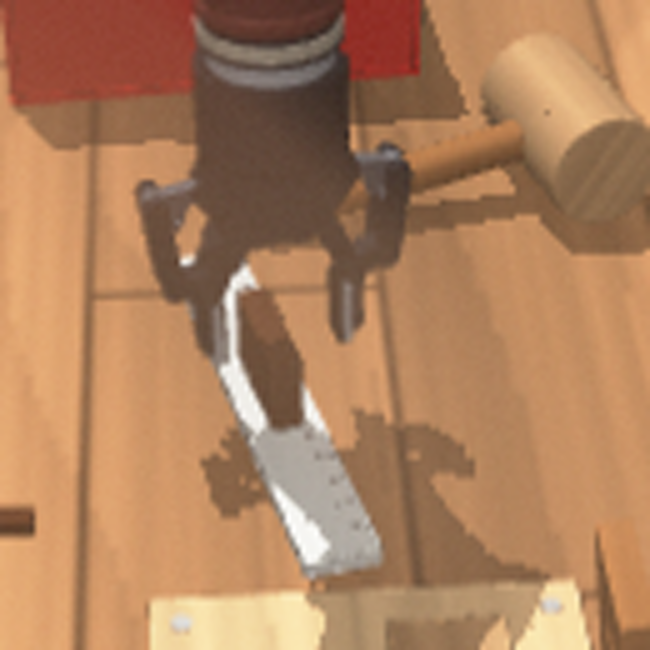

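The gripper sits over the grip bar, and the fingers at about (293,192) and (319,187) straddle it. I'll level the tool, then descend and close.

carry_out:
  commands: "0 -2 -7 0 0.9 0 0.7; 10 0 0 0 0 0 0.7; 8 0 0 0 0 0 0.7; 0 0 0 0 0 0 0.7; 0 0 0 0 0 0 0"

```text
clock: 3.8
tcp_pos: [0.5278, 0.2665, 0.0907]
orientation: [-0.079, 0.703, 0.079, 0.702]
wrist_force: [1.0, 1.0, 0.1]
grip_width: 0.0463
```

carry_out:
  commands: "0 0 0 0 0 0 0; 0 0 0 0 0 0 0; 0 0 0 0 0 0 0; 0 0 0 0 0 0 0; 0 0 0 0 0 0 0"

```text
clock: 4.3
tcp_pos: [0.5289, 0.267, 0.0915]
orientation: [-0.078, 0.702, 0.079, 0.703]
wrist_force: [3.0, -0.0, 1.9]
grip_width: 0.0174
```

```bash
python3 - <<'E'
from h import *
n="side";f=r.grab_frame(n);crop(f,250,120,130,130,5,"side4c")
plan([.529,.267,.092],12.9)
E
```

```text
tcp [0.529  0.267  0.0915] yawz 12.80578548321824 axes z [0.9751 0.2216 0.0012] F [2.562  0.8507 1.8723] w 0.017267618033780536 t 4.35
shift in current tool axes mm [-0.5 -0.   0. ] rotvec [-0.09  0.07 -0.05] n 0.01520869899383336
```

View pics/side4c.png

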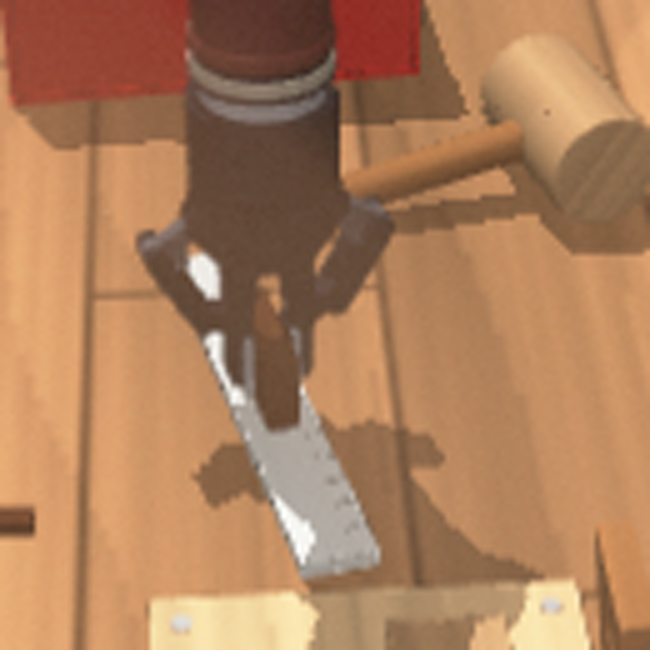

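carry_out:
  commands: "-20 0 0 0 0 0 0; -30 0 0 0 0 0 0; -30 0 0 0 0 0 0; 0 0 0 0 0 0 0; 0 0 0 0 0 0 0"

```text
clock: 4.85
tcp_pos: [0.5267, 0.2657, 0.1698]
orientation: [-0.08, 0.704, 0.078, 0.701]
wrist_force: [-0.1, -0.5, -4.2]
grip_width: 0.0173
```

```bash
python3 - <<'E'
from h import *
n="side";f=r.grab_frame(n);crop(f,250,100,130,130,5,"side5c")
plan([.5537,-.0328,.17],0.8)
E
```

```text
tcp [0.5264 0.2654 0.1689] yawz 12.8175108043389 axes z [ 0.9751  0.2218 -0.0069] F [ 0.0131 -0.4118 -4.0372] w 0.017482251439337133 t 4.9
shift in current tool axes mm [  -0.3 -296.8  -39.5] rotvec [12.02 -0.38  0.15] n 6.653935699867684
```

View pics/side5c.png

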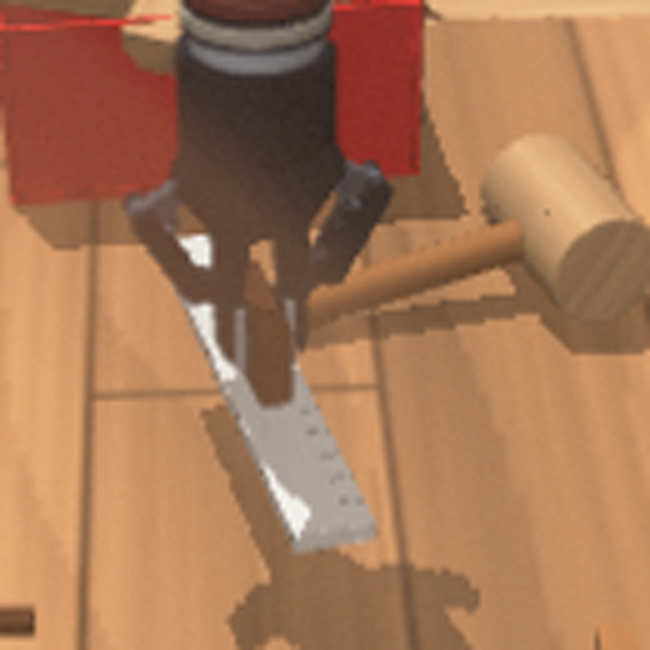

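carry_out:
  commands: "0 -30 -4 0 0 0 0; 0 -43 -6 0 0 0 0; 0 -43 -6 0 0 0 0; 0 -43 -6 0 0 0 0; 0 -43 -6 0 0 0 0"

```text
clock: 5.4
tcp_pos: [0.5439, 0.0613, 0.1685]
orientation: [-0.079, 0.705, 0.079, 0.7]
wrist_force: [0.6, 0.3, -4.0]
grip_width: 0.0173
```

carry_out:
  commands: "0 -43 -6 0 0 0 0; 0 -35 -4 0 0 0 0; 0 -17 -2 4 0 0 0; 0 0 0 4 0 0 0; 0 0 0 4 0 0 0"

```text
clock: 5.9
tcp_pos: [0.5536, -0.0322, 0.169]
orientation: [-0.003, 0.709, 0.003, 0.705]
wrist_force: [-0.5, 0.9, -3.9]
grip_width: 0.0168
```

carry_out:
  commands: "0 0 0 0 0 0 0; 0 0 0 0 0 0 0"

```text
clock: 6.1
tcp_pos: [0.5541, -0.031, 0.1698]
orientation: [-0.006, 0.709, 0.006, 0.706]
wrist_force: [-0.9, 0.1, -3.7]
grip_width: 0.0174
```

```bash
python3 - <<'E'
from h import *
f=r.grab_frame("side");crop(f,260,190,140,150,5,"side6c")
f=r.grab_frame("top");crop(f,250,190,160,120,5,"top6c")
plan([.5537,-.0328,.125],0.8)
E
```

```text
tcp [ 0.5545 -0.0313  0.1703] yawz 0.9089752811117022 axes z [ 0.9999  0.0159 -0.0032] F [-0.3473  0.0263 -4.0766] w 0.01723755898732355 t 6.2
shift in current tool axes mm [45.3 -1.5 -0.6] rotvec [ 0.11 -0.18 -0.  ] n 1.0077499563877945
```

View pics/side6c.png

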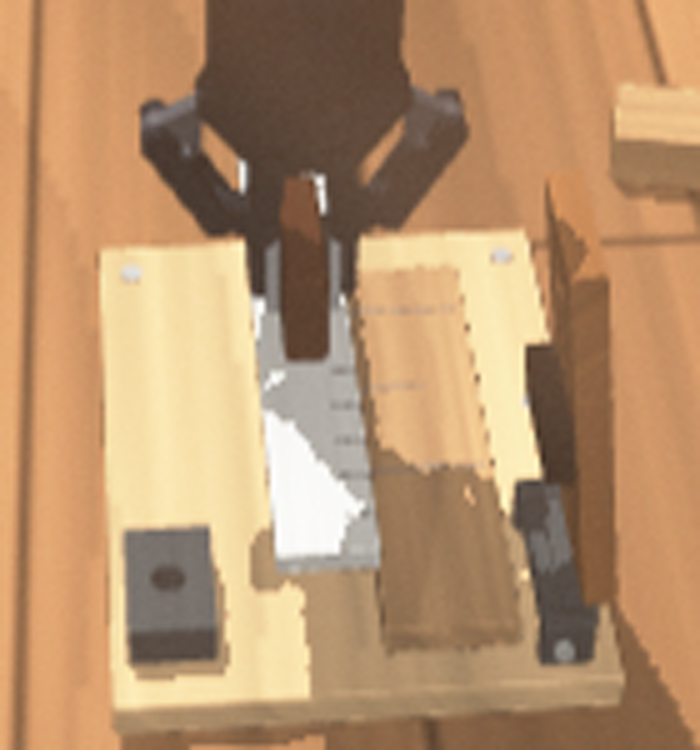

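View pics/top6c.png

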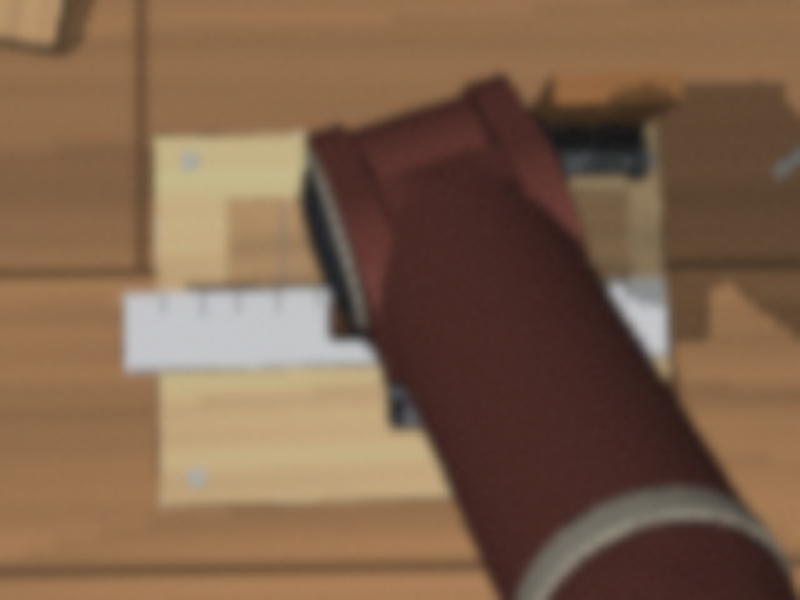

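```bash
python3 - <<'E'
from h import *
T=lambda x,y:((x+.5)/5-.5+250,(y+.5)/5-.5+190)
z=.170-.0815+.0
P=[onz("top",T(*p),z) for p in((123,293),(125,372),(668,281),(668,358))]
print(P, np.mean(P,0))
for p in P: print((p-[.5777,-.0535,0])*1000)
E
```

```text
[array([0.572 , 0.1099, 0.0885]), array([0.5308, 0.1089, 0.0885]), array([ 0.5744, -0.1727,  0.0885]), array([ 0.5342, -0.1711,  0.0885])] [ 0.5528 -0.0313  0.0885]
[ -5.7383 163.4103  88.5   ]
[-46.8614 162.4098  88.5   ]
[  -3.2993 -119.2067   88.5   ]
[ -43.5097 -117.6144   88.5   ]
```

carry_out:
  commands: "20 0 -1 0 -0.2 0 0; 20 0 0 0 0 0 0; 10 0 0 0 0 0 0; 0 0 0 0 0 0 0"

```text
clock: 6.6
tcp_pos: [0.5529, -0.0318, 0.1195]
orientation: [-0.005, 0.708, 0.005, 0.706]
wrist_force: [-1.1, 0.2, -4.2]
grip_width: 0.0172
```

carry_out:
  commands: "4 0 0 0 0 0 0; 4 0 0 0 0 0 0; 0 0 0 0 0 0 0"

```text
clock: 6.9
tcp_pos: [0.554, -0.032, 0.113]
orientation: [-0.005, 0.706, 0.005, 0.708]
wrist_force: [-0.1, 0.5, -3.5]
grip_width: 0.0175
```

```bash
python3 - <<'E'
from h import *
plan([.5537,-.0328,.1095],0.8)
E
```

```text
tcp [ 0.554 -0.032  0.113] yawz 0.814364526288253 axes z [0.9999 0.0142 0.002 ] F [-0.0919  0.5272 -3.4545] w 0.01754901718546346 t 6.9
shift in current tool axes mm [ 3.5 -0.8 -0.3] rotvec [0.01 0.11 0.02] n 0.08097424010702779
```

carry_out:
  commands: "2 0 0 0 0 0 0; 0 0 0 0 0 0 0"

```text
clock: 7.1
tcp_pos: [0.554, -0.032, 0.1111]
orientation: [-0.005, 0.706, 0.005, 0.708]
wrist_force: [-0.2, -0.9, -3.3]
grip_width: 0.0175
```

carry_out:
  commands: "1 0 0 0 0 0 0; 0 0 0 0 0 0 0"

```text
clock: 7.3
tcp_pos: [0.5539, -0.0319, 0.11]
orientation: [-0.005, 0.706, 0.005, 0.708]
wrist_force: [0.2, 0.3, -3.7]
grip_width: 0.0175
```

carry_out:
  commands: "1 0 0 0 0 0 0; 0 0 0 0 0 0 0"

```text
clock: 7.5
tcp_pos: [0.5541, -0.0319, 0.1095]
orientation: [-0.005, 0.706, 0.005, 0.708]
wrist_force: [-1.4, -0.6, 0.6]
grip_width: 0.0174
```

carry_out:
  commands: "0 0 1.5 0 0 0 0; 0 0 1.5 0 0 0 0; 0 0 0 0 0 0 0"

```text
clock: 7.8
tcp_pos: [0.5546, -0.0319, 0.1095]
orientation: [-0.005, 0.708, 0.004, 0.706]
wrist_force: [-6.7, -0.4, 9.4]
grip_width: 0.0171
```

carry_out:
  commands: "0 0 1 0 0 0 0; 0 0 0 0 0 0 0"

```text
clock: 8.0
tcp_pos: [0.5548, -0.0319, 0.1096]
orientation: [-0.006, 0.709, 0.004, 0.705]
wrist_force: [-8.2, -0.0, 10.0]
grip_width: 0.0177
```

carry_out:
  commands: "0 0 1 0 0 0 0; 0 0 0 0 0 0 0"

```text
clock: 8.2
tcp_pos: [0.555, -0.0319, 0.1096]
orientation: [-0.006, 0.71, 0.004, 0.704]
wrist_force: [-9.3, -0.5, 11.8]
grip_width: 0.0173
```

carry_out:
  commands: "-1 0 0 0 0 0 0; -1 0 0 0 0 0 0; 0 0 0 0 0 0 0"

```text
clock: 8.5
tcp_pos: [0.558, -0.0319, 0.1104]
orientation: [-0.005, 0.707, 0.005, 0.707]
wrist_force: [-3.3, 0.1, -2.1]
grip_width: 0.0175
```

```bash
python3 - <<'E'
from h import *
f=r.grab_frame("side");crop(f,300,220,80,110,7,"side7c")
f=r.grab_frame("top");crop(f,260,220,140,60,5,"top7c")
plan([.5537,-.0328,.1095],0.8)
E
```

```text
tcp [ 0.5581 -0.0319  0.1104] yawz 0.8288031744011076 axes z [ 0.9999  0.0145 -0.0008] F [-3.8255  0.6207 -2.2872] w 0.017369482897743056 t 8.6
shift in current tool axes mm [ 0.9 -0.9 -4.4] rotvec [ 0.03 -0.05  0.02] n 0.10125574379442957
```

View pics/side7c.png

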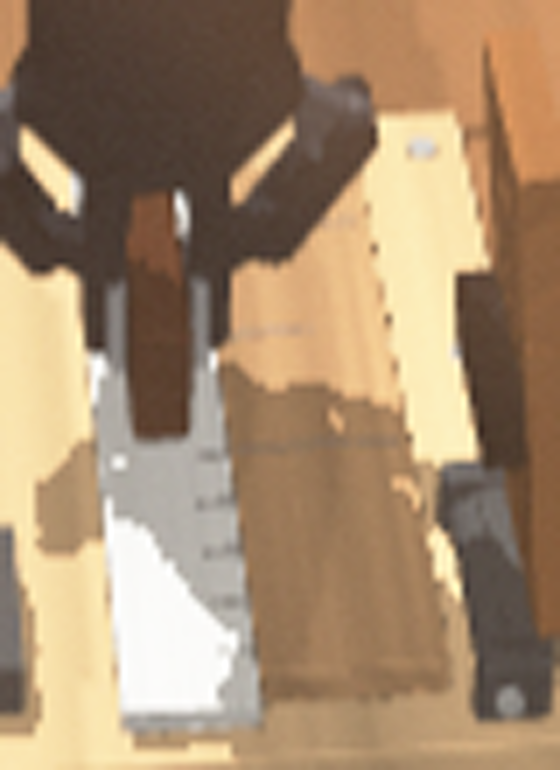

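View pics/top7c.png

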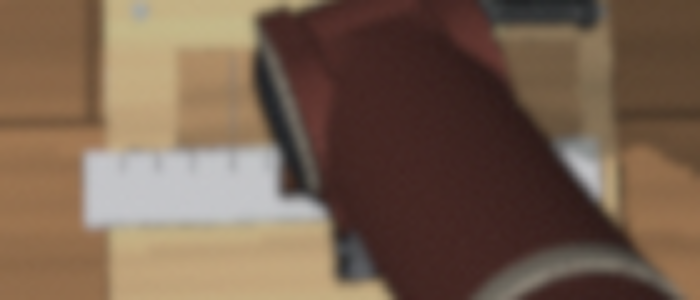

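carry_out:
  commands: "0 0 1.5 0 0 0 0; 0 0 0 0 0 0 0"

```text
clock: 8.8
tcp_pos: [0.5583, -0.0318, 0.1104]
orientation: [-0.005, 0.709, 0.005, 0.706]
wrist_force: [-6.2, 1.0, -0.2]
grip_width: 0.017
```

carry_out:
  commands: "0 0 1.5 0 0 0 0; 0 0 0 0 0 0 0"

```text
clock: 9.0
tcp_pos: [0.5586, -0.0318, 0.1103]
orientation: [-0.005, 0.71, 0.005, 0.705]
wrist_force: [-8.2, 0.0, 0.5]
grip_width: 0.0172
```

carry_out:
  commands: "1 0 -1 0 0 0 0; 1 0 0 0 0 0 0; 0 0 0 0 0 0 0; 0 0 0 0 0 0 0.3; 0 0 0 0 0 0 0.4"

```text
clock: 9.5
tcp_pos: [0.563, -0.0318, 0.1098]
orientation: [-0.005, 0.705, 0.005, 0.71]
wrist_force: [0.2, 0.0, 0.2]
grip_width: 0.034
```

carry_out:
  commands: "0 0 0 0 0 0 0.4; 0 0 0 0 0 0 0.4; 0 0 0 0 0 0 0.4"

```text
clock: 9.8
tcp_pos: [0.5616, -0.0318, 0.1091]
orientation: [-0.005, 0.706, 0.005, 0.708]
wrist_force: [-0.6, -0.1, 0.0]
grip_width: 0.0341
```

```bash
python3 - <<'E'
from h import *
f=r.grab_frame("side");crop(f,300,220,80,110,7,"side8c")
plan([.5537,-.0328,.1095],0.8)
E
```

```text
tcp [ 0.5614 -0.0318  0.109 ] yawz 0.806027548534815 axes z [0.9999 0.0141 0.0029] F [ 0.2611 -0.5044 -0.552 ] w 0.033804667803035364 t 9.85
shift in current tool axes mm [-0.5 -0.9 -7.7] rotvec [0.01 0.16 0.01] n 0.17349373214815883
```

View pics/side8c.png

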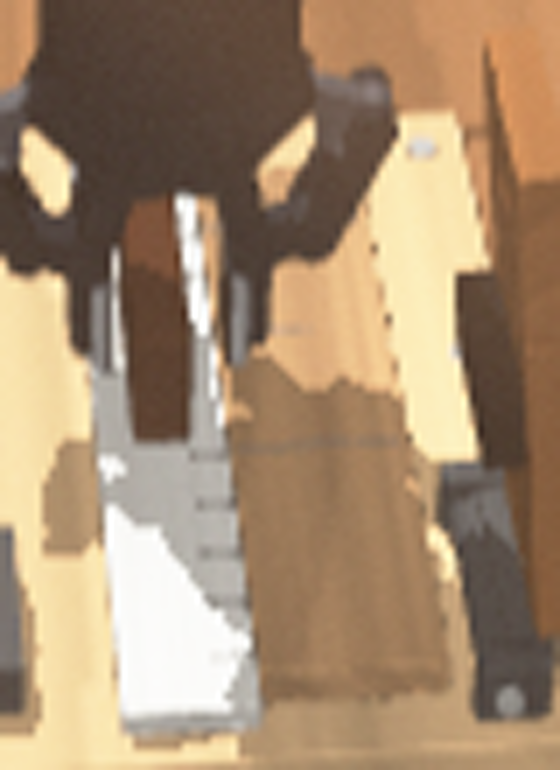

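carry_out:
  commands: "-5 0 -3 0 0 0 0.45; -25 0 0 0 0 0 0.45; -45 0 0 0 0 0 0.45; -45 0 0 0 0 0 0.2; -45 0 0 0 0 0 0"

```text
clock: 10.35
tcp_pos: [0.5571, -0.0318, 0.2759]
orientation: [-0.005, 0.707, 0.005, 0.708]
wrist_force: [2.0, -0.4, -0.5]
grip_width: 0.0099
```

carry_out:
  commands: "-30 0 45 0 0 0 0; 0 0 45 0 0 0 0; 0 0 40 0 0 0 0; 0 0 0 0 0 0 0"

```text
clock: 10.75
tcp_pos: [0.6873, -0.0299, 0.3004]
orientation: [-0.004, 0.706, 0.005, 0.708]
wrist_force: [-1.0, 0.4, -0.5]
grip_width: -0.0
```

```bash
python3 - <<'E'
from h import *
f=r.grab_frame("side");crop(f,270,190,120,150,5,"side9c")
f=r.grab_frame("top");crop(f,260,190,140,110,5,"top9c")
plan([.5537,-.0328,.1095],0.8)
E
```

```text
tcp [ 0.6838 -0.0298  0.3009] yawz 0.832665844664201 axes z [ 0.9999  0.0145 -0.0004] F [ 0.53    1.5908 -0.2786] w 4.6923210628714954e-05 t 10.85
shift in current tool axes mm [ 191.5   -1.1 -130. ] rotvec [ 0.03 -0.02 -0.01] n 5.143792101180642
```

View pics/side9c.png

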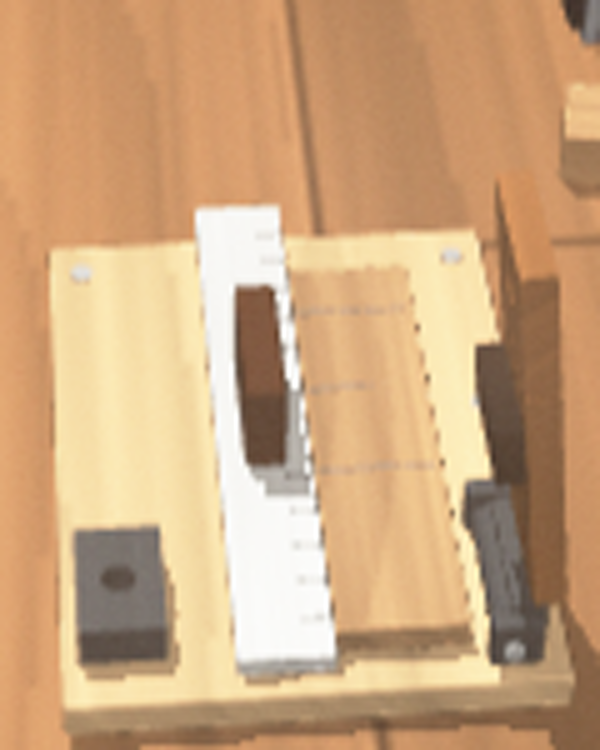

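View pics/top9c.png

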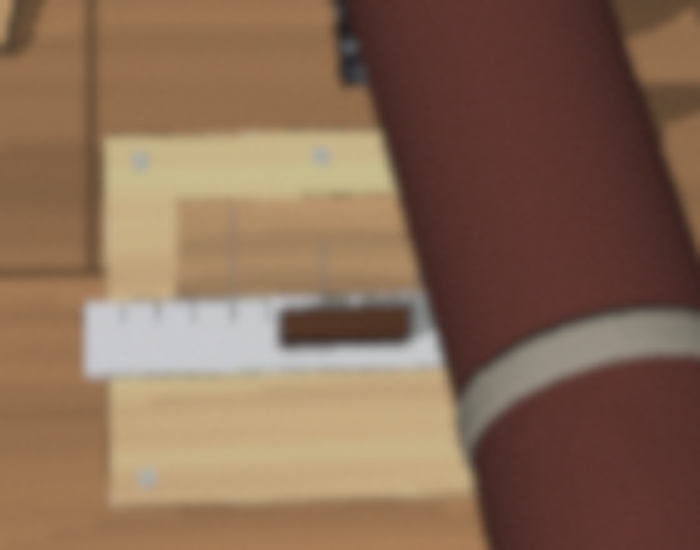

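```bash
python3 - <<'E'
from h import *
o=np.array([.5785,-.0530,0]);a=np.radians(.8);Rz=np.array([[np.cos(a),-np.sin(a),0],[np.sin(a),np.cos(a),0],[0,0,1]])
J=lambda x,y,z:o+Rz@np.array([x,y,z])/1000
print("top obs",(620.5)/6-.5+270,78.5/6-.5+195,"side obs far end top-left/right (496,180)(553,215?)/5+..")
for th in(1.2,1.3,1.4,1.5,1.55):
    c,s=np.cos(th),np.sin(th)
    P=lambda r_,n,y:J(70-r_*c+n*s,y,30+r_*s+n*c)
    print(th,"top",proj("top",P(185,17,-80)),"side inner/outer corner far y-50",[ ((proj("side",P(185,n,y))-[270,190])*5).round() for n,y in((10,-50),(24,-50),(10,-110),(24,-110))], P(165,24,-80))
E
```

```text
top obs 372.9166666666667 207.58333333333334 side obs far end top-left/right (496,180)(553,215?)/5+..
1.2 top [373.9911 227.9095] side inner/outer corner far y-50 [array([365., 205.]), array([401., 193.]), array([383., 313.]), array([421., 301.])] [ 0.6122 -0.1325  0.1925]
1.3 top [373.8574 219.9559] side inner/outer corner far y-50 [array([414., 193.]), array([450., 183.]), array([434., 301.]), array([473., 291.])] [ 0.6286 -0.1323  0.1954]
1.4 top [373.607  212.0238] side inner/outer corner far y-50 [array([463., 184.]), array([500., 178.]), array([486., 292.]), array([526., 285.])] [ 0.6452 -0.1321  0.1967]
1.5 top [373.2438 204.2342] side inner/outer corner far y-50 [array([513., 179.]), array([550., 176.]), array([538., 287.]), array([578., 283.])] [ 0.6619 -0.1318  0.1963]
1.55 top [373.0219 200.4299] side inner/outer corner far y-50 [array([537., 179.]), array([575., 176.]), array([564., 286.]), array([603., 283.])] [ 0.6702 -0.1317  0.1955]
```

carry_out:
  commands: "0 -35 6 0 0 0 0; 0 -35 6 0 0 0 0; 0 -32 6 0 0 0 0; 0 0 0 0 0 0 0; 0 0 0 0 0 0 0"

```text
clock: 11.35
tcp_pos: [0.7023, -0.1328, 0.3022]
orientation: [-0.004, 0.707, 0.004, 0.707]
wrist_force: [0.8, 1.2, -0.4]
grip_width: -0.0
```

```bash
cat >> h.py <<'E'
o=np.array([.5785,-.0530,0]);_a=np.radians(.8);Rz=np.array([[np.cos(_a),-np.sin(_a),0],[np.sin(_a),np.cos(_a),0],[0,0,1]])
J=lambda x,y,z:o+Rz@np.array([x,y,z])/1000
E
python3 - <<'E'
from h import *
plan([.690,-.132,.258],0.8)
for th in(1.46,1.4,1.3,1.2,1.1,1.,.9,.8,.7,.6,.5,.4,.3,.2,.1,.05,0):
    c,s=np.cos(th),np.sin(th);p=J(70-155*c+24*s,-80,30+155*s+24*c);print(th,(p+[.0145,0,.073])*1000)
f=r.grab_frame("side");crop(f,290,150,120,150,5,"s10")
E
```

```text
tcp [ 0.7023 -0.1328  0.3022] yawz 0.6989097245254476 axes z [0.9999 0.0122 0.0006] F [ 0.8218  1.2044 -0.412 ] w -3.493416085567572e-05 t 11.35
shift in current tool axes mm [ 44.2   0.9 -12.3] rotvec [-0.1   0.04  0.01] n 1.0198309958710803
1.46 [ 670.824  -131.9211  259.7033]
1.4 [ 661.4163 -132.0525  259.8239]
1.3 [ 645.775  -132.2709  258.7715]
1.2 [ 630.3169 -132.4867  256.1626]
1.1 [ 615.1965 -132.6979  252.0234]
1.0 [ 600.5648 -132.9022  246.3953]
0.9 [ 586.568  -133.0976  239.3343]
0.8 [ 573.346  -133.2822  230.9112]
0.7 [ 561.0309 -133.4542  221.21  ]
0.6 [ 549.7457 -133.6118  210.3276]
0.5 [ 539.6032 -133.7534  198.3729]
0.4 [ 530.7047 -133.8777  185.4653]
0.3 [ 523.1392 -133.9833  171.7337]
0.2 [ 516.9822 -134.0693  157.3153]
0.1 [ 512.2953 -134.1347  142.3543]
0.05 [ 510.5183 -134.1595  134.7168]
0 [ 509.1253 -134.179   127.    ]
```

View pics/s10.png

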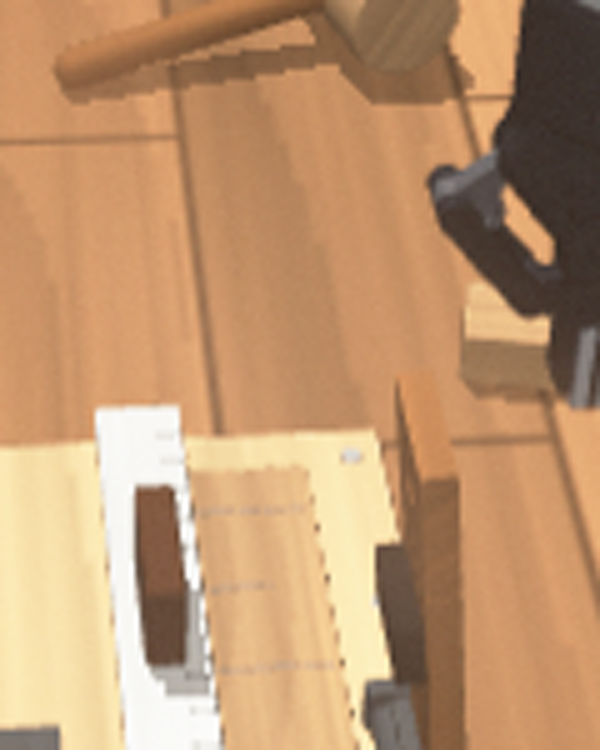

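carry_out:
  commands: "32 1 0 0 0 0 0; 0 0 -15 0 0 0 0; 0 0 -15 0 0 0 0; 0 0 0 0 0 0 0"

```text
clock: 11.8
tcp_pos: [0.672, -0.1291, 0.2706]
orientation: [-0.006, 0.707, 0.006, 0.707]
wrist_force: [-0.3, 0.7, 0.5]
grip_width: 0.0
```

carry_out:
  commands: "0 0 -12 0 0 0 0; 1.5 0 -17 0 0 0 0; 3 0 -16.5 0 0 0 0; 4.5 0 -16 0 0 0 0; 6 0 -15.5 0 0 0 0"

```text
clock: 12.3
tcp_pos: [0.5975, -0.1305, 0.2563]
orientation: [-0.006, 0.705, 0.006, 0.709]
wrist_force: [0.3, 0.4, 1.0]
grip_width: 0.0001
```

```bash
python3 - <<'E'
from h import *
plan([.595,-.1328,.2548],0.8)
f=r.grab_frame("side");crop(f,270,150,120,150,5,"s11")
E
```

```text
tcp [ 0.5975 -0.1305  0.2563] yawz 0.959482915626258 axes z [0.9998 0.0167 0.0064] F [0.3112 0.3903 1.0266] w 6.071066546255238e-05 t 12.3
shift in current tool axes mm [ 1.5 -2.3 -2.6] rotvec [ 0.16  0.36 -0.01] n 0.0832823873333783
```

View pics/s11.png

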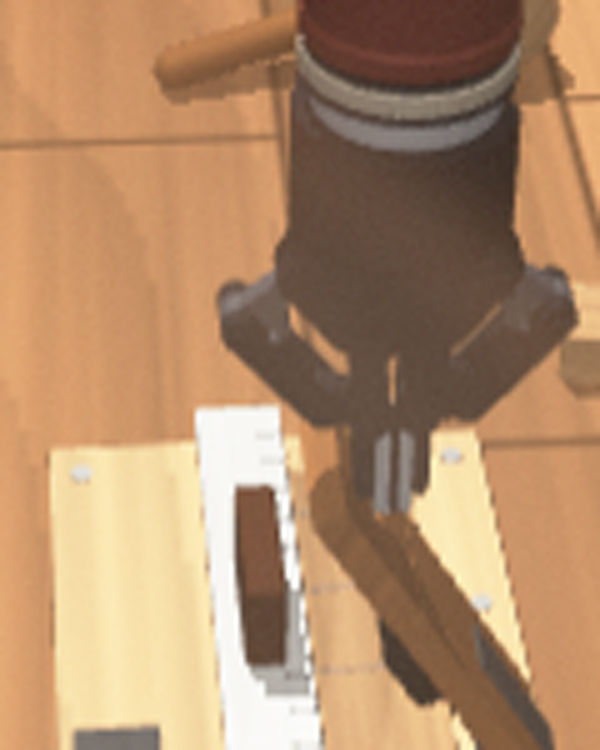

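The arm is folding, pushed near its free end at about (345,250), and the forces are low. I'll keep going.

carry_out:
  commands: "7.5 0 -15 0 0 0 0; 9 0 -14 0 0 0 0; 10.5 0 -13 0 0 0 0; 11.5 0 -12 0 0 0 0; 13 0 -10.5 0 0 0 0"

```text
clock: 12.85
tcp_pos: [0.5331, -0.1322, 0.2039]
orientation: [-0.006, 0.705, 0.006, 0.709]
wrist_force: [-0.9, -0.1, 0.8]
grip_width: -0.0001
```

carry_out:
  commands: "14 -1 -9 0 0 0 0; 14.5 0 -8 0 0 0 0; 15.5 0 -6.5 0 0 0 0; 14 0 -5 0 0 0 0; 0 0 0 0 0 0 0"

```text
clock: 13.35
tcp_pos: [0.5034, -0.1336, 0.1441]
orientation: [-0.005, 0.708, 0.006, 0.707]
wrist_force: [0.7, -0.8, 0.8]
grip_width: -0.0001
```

```bash
python3 - <<'E'
from h import *
plan([.5005,-.1335,.135],0.8)
f=r.grab_frame("side");crop(f,270,190,120,150,5,"s12")
E
```

```text
tcp [ 0.5034 -0.1336  0.1441] yawz 0.9097084902879363 axes z [ 0.9999  0.0159 -0.0013] F [ 0.7059 -0.8034  0.7707] w -7.217191621449258e-05 t 13.35
shift in current tool axes mm [ 9.1  0.2 -2.9] rotvec [ 0.11 -0.07 -0.04] n 0.21125397905336246
```

View pics/s12.png

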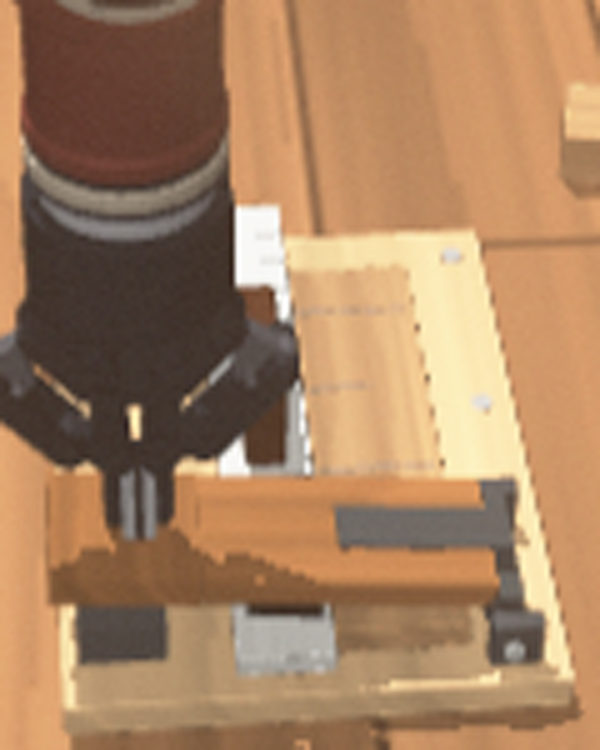

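carry_out:
  commands: "6 0 -1.5 0 0 0 0; 5 0 -1.5 0 0 0 0; 3 0 0 0 0 0 0; 0 0 0 0 0 0 0"

```text
clock: 13.8
tcp_pos: [0.5008, -0.1347, 0.1308]
orientation: [-0.005, 0.707, 0.005, 0.708]
wrist_force: [0.2, -0.3, 0.0]
grip_width: -0.0003
```

carry_out:
  commands: "2 0 0 0 0 0 0; 2 0 0 0 0 0 0; 0 0 0 0 0 0 0"

```text
clock: 14.1
tcp_pos: [0.5009, -0.1347, 0.1269]
orientation: [-0.005, 0.707, 0.005, 0.708]
wrist_force: [-0.3, 0.3, -0.2]
grip_width: 0.0002
```

carry_out:
  commands: "2 0 0 0 0 0 0; 0 0 0 0 0 0 0"

```text
clock: 14.3
tcp_pos: [0.5011, -0.1347, 0.1266]
orientation: [-0.006, 0.706, 0.005, 0.708]
wrist_force: [-3.9, -0.1, 11.4]
grip_width: -0.0
```

carry_out:
  commands: "3 0 0 0 0 0 0; 0 0 0 0 0 0 0; -6 0 0 0 0 0 0; -20 0 0 0 0 0 0; -45 0 0 0 0 0 0"

```text
clock: 14.8
tcp_pos: [0.4989, -0.1345, 0.1913]
orientation: [-0.005, 0.709, 0.006, 0.705]
wrist_force: [0.9, -0.8, 0.0]
grip_width: 0.0002
```

carry_out:
  commands: "-20 -45 10 0 0 0 0; 0 -45 10 0 0 0 0; 0 -45 10 0 0 0 0.5; 0 -45 10 0 0 0 0.5; 0 -30 10 0 0 0 0.5"

```text
clock: 15.3
tcp_pos: [0.5527, -0.3486, 0.2128]
orientation: [-0.004, 0.707, 0.002, 0.707]
wrist_force: [1.2, 0.4, 0.4]
grip_width: 0.0421
```

carry_out:
  commands: "0 0 10 0 0 0 0.5; 0 0 10 0 0 0 0.5; 0 0 0 0 0 0 0.5; 0 0 0 0 0 0 0.5"

```text
clock: 15.7
tcp_pos: [0.5743, -0.3411, 0.2132]
orientation: [-0.006, 0.707, 0.007, 0.708]
wrist_force: [0.4, 0.5, -0.2]
grip_width: 0.0426
```

```bash
python3 - <<'E'
from h import *
plan([.586,-.361,.20],0.8); print(r.state()["q"])
for n in("side","top"):
    f=r.grab_frame(n);cv2.imwrite(f"pics/{n}13.png",f[:,:,::-1])
    if n=="top":crop(f,270,195,130,110,6,"tjig13")
    else: crop(f,270,225,130,120,5,"sjig13")
E
```

```text
tcp [ 0.5743 -0.3411  0.2132] yawz 1.0167179660985848 axes z [0.9998 0.0177 0.0014] F [ 0.4241  0.5457 -0.1795] w 0.042556706722381606 t 15.7
shift in current tool axes mm [ 13.2 -20.2  11.4] rotvec [ 0.22  0.08 -0.06] n 0.591644239290779
[ 0.7215  0.7593 -0.3994  1.4631  0.3252  0.9842  0.2579]
```

View pics/side13.png

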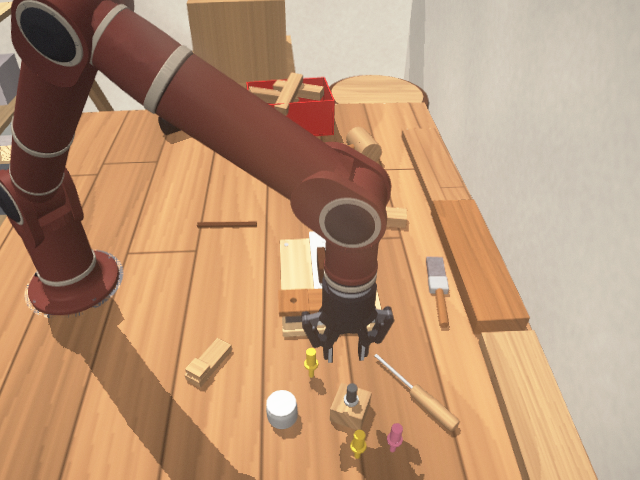

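View pics/tjig13.png

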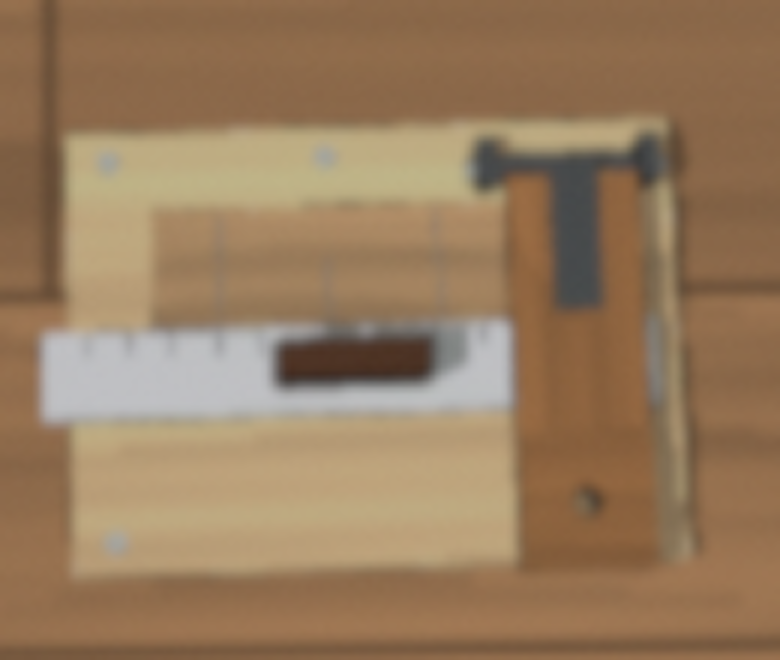

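View pics/sjig13.png

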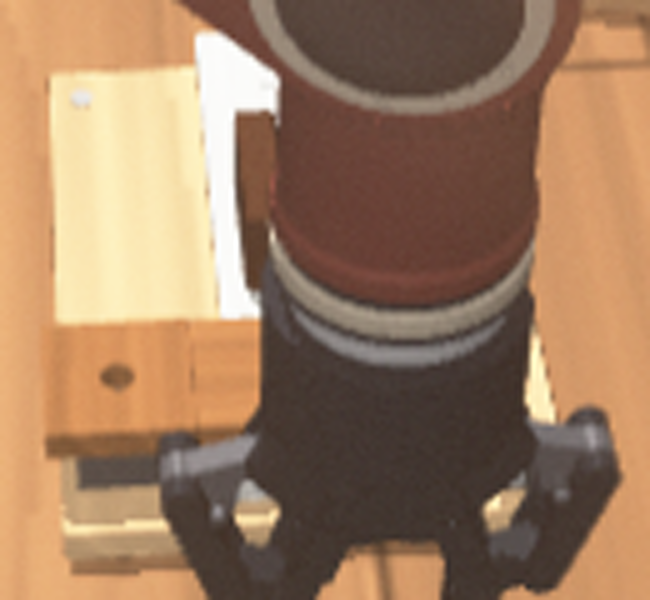

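carry_out:
  commands: "14 -19 11 0 0 0 0.5; 20 0 0 0 0 0 0.5; 0 0 0 0 0 0 0.5; 0 0 0 0 0 0 0.5"

```text
clock: 16.2
tcp_pos: [0.5848, -0.3615, 0.1793]
orientation: [-0.005, 0.707, 0.006, 0.707]
wrist_force: [0.3, -0.9, 0.3]
grip_width: 0.0425
```

```bash
python3 - <<'E'
from h import *
plan([.586,-.3595,.124],0.8)
p=np.array(r.state()["tcp_pos"])
T=lambda x,y:((x+.5)/6-.5+270,(y+.5)/6-.5+195);S=lambda x,y:((x+.5)/5-.5+270,(y+.5)/5-.5+225)
print("hole",onz("top",T(588,501),.054),onz("side",S(118,376),.054),J(-85,-80,54))
f=r.grab_frame("side");crop(f,300,300,110,130,6,"s14")
for q in(p-[0,0,.073],p-[0,0,.065]):print((proj("side",q)-[300,300])*6)
E
```

```text
tcp [ 0.5848 -0.3615  0.1793] yawz 0.8584210056383387 axes z [0.9999 0.015  0.0009] F [ 0.2738 -0.8851  0.309 ] w 0.04246108883262051 t 16.2
shift in current tool axes mm [55.3  2.   1.2] rotvec [ 0.06  0.05 -0.03] n 1.2297267250266353
hole [ 0.494  -0.1338  0.054 ] [ 0.4941 -0.1296  0.054 ] [ 0.4946 -0.1342  0.054 ]
[310.0896 486.5692]
[311.4999 469.5969]
```

View pics/s14.png

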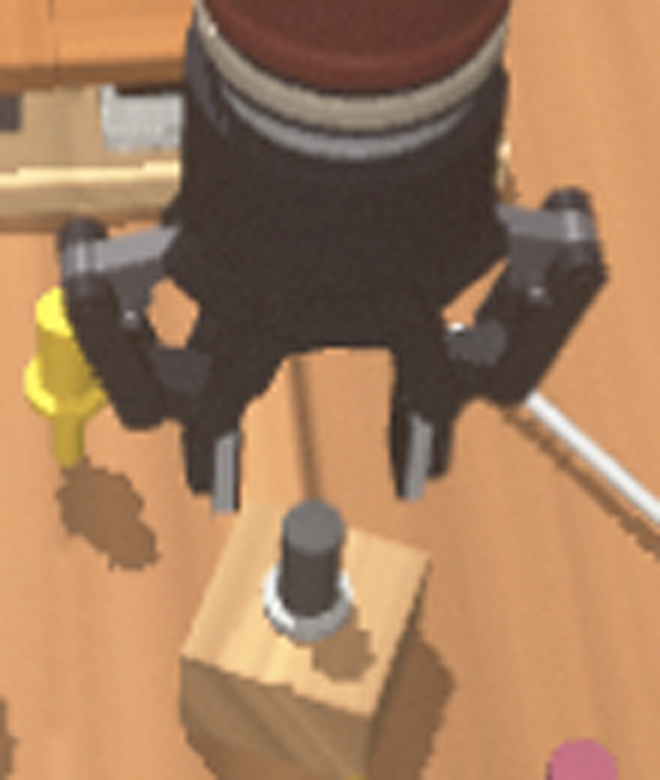

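```bash
python3 - <<'E'
from h import *
p=np.array([.5848,-.3615,.1793]);M=tgtR(.86).as_matrix()
P=lambda n,q:(proj(n,q)-[300,300])*6
for dz in(-.021,.021): 
  for l in(.064,.067,.070):print("pred tip",dz,l,P("side",p+M@[l,0,dz]+[0,-.011,0]))
print("obs tips (227,508),(412,497)")
for xy in((.586,-.3595),(.584,-.3615)):print("pin top pred",P("side",[*xy,.080]),P("side",[*xy,.046]))
E
```

```text
pred tip -0.021 0.064 [237.1252 507.5804]
pred tip -0.021 0.067 [236.7782 513.9485]
pred tip -0.021 0.07 [236.4329 520.283 ]
pred tip 0.021 0.064 [394.6918 496.848 ]
pred tip 0.021 0.067 [393.943  503.2202]
pred tip 0.021 0.07 [393.1977 509.5591]
obs tips (227,508),(412,497)
pin top pred [309.2121 534.1141] [303.5599 600.7516]
pin top pred [302.7369 540.7378] [297.2506 607.3015]
```

carry_out:
  commands: "20 3 1 0 0 0 0.5; 20 0 0 0 0 0 0.5; 10 0 0 0 0 0 0.5; 5 0 0 0 0 0 0.5; 0 0 0 0 0 0 0.5"

```text
clock: 16.75
tcp_pos: [0.5862, -0.3593, 0.1244]
orientation: [-0.005, 0.706, 0.005, 0.708]
wrist_force: [-0.3, 0.1, -0.2]
grip_width: 0.0425
```

```bash
python3 - <<'E'
from h import *
plan([.586,-.3585,.124],0.8)
f=r.grab_frame("side");crop(f,300,320,110,110,6,"s15")
E
```

```text
tcp [ 0.5862 -0.3593  0.1244] yawz 0.8148681171398406 axes z [0.9999 0.0142 0.0019] F [-0.3213  0.0901 -0.1535] w 0.042472497339663684 t 16.75
shift in current tool axes mm [ 0.4  0.8 -0.2] rotvec [0.01 0.11 0.02] n 0.019873249969206863
```

View pics/s15.png

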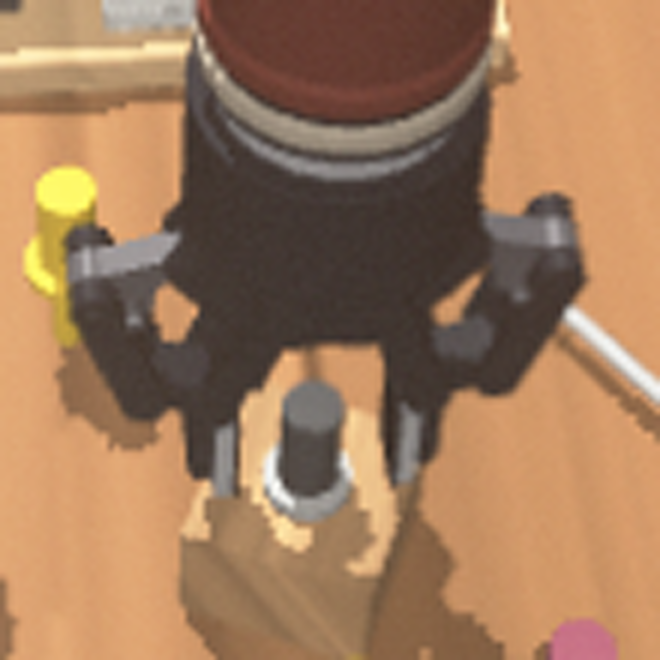

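carry_out:
  commands: "0 1 -1.5 0 0 0 0.2; 0 0 0 0 0 0 0; 0 0 0 0 0 0 0; 0 0 0 0 0 0 0; 0 0 0 0 0 0 0"

```text
clock: 17.3
tcp_pos: [0.5852, -0.3584, 0.1255]
orientation: [-0.005, 0.706, 0.005, 0.708]
wrist_force: [0.5, -0.4, 6.3]
grip_width: 0.016
```

```bash
python3 - <<'E'
from h import *
plan([.586,-.3585,.124],0.8)
f=r.grab_frame("side");crop(f,300,320,110,110,6,"s16")
E
```

```text
tcp [ 0.5852 -0.3584  0.1255] yawz 0.8121122613502111 axes z [0.9999 0.0142 0.0035] F [ 0.5428 -0.4078  6.2789] w 0.01601527989675479 t 17.3
shift in current tool axes mm [ 1.5 -0.1  0.8] rotvec [0.01 0.2  0.07] n 0.037797882667522764
```

View pics/s16.png

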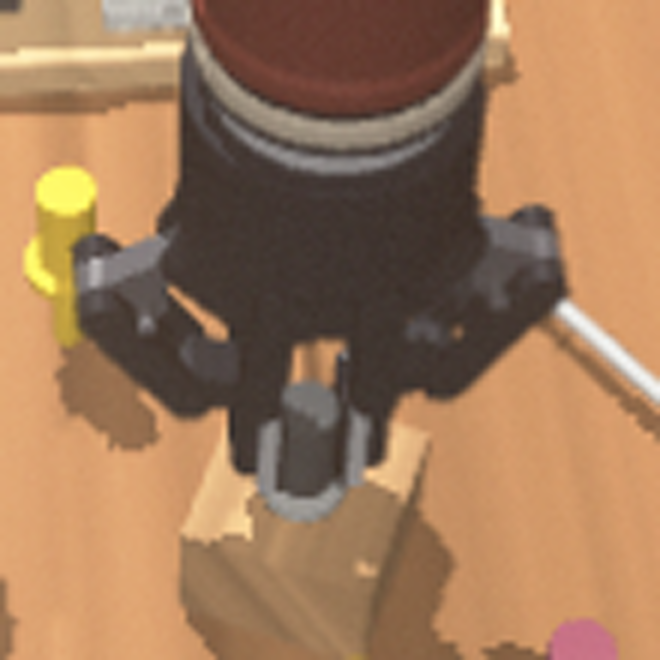

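carry_out:
  commands: "-5 0 0 0 0 0 0; -20 0 0 0 0 0 0; -30 0 0 0 0 0 0; -40 0 0 0 0 0 0; -20 0 0 0 0 0 0"

```text
clock: 17.85
tcp_pos: [0.5852, -0.3586, 0.2423]
orientation: [-0.006, 0.705, 0.004, 0.709]
wrist_force: [1.5, 0.0, -0.3]
grip_width: 0.0161
```

carry_out:
  commands: "0 0 0 0 0 0 0; 0 0 0 0 0 0 0"

```text
clock: 18.05
tcp_pos: [0.5836, -0.3581, 0.2381]
orientation: [-0.005, 0.707, 0.005, 0.707]
wrist_force: [0.1, 0.7, -1.6]
grip_width: 0.0164
```

```bash
python3 - <<'E'
from h import *
plan([*J(-85,-80,0)[:2],.24],0.8)
f=r.grab_frame("side");crop(f,300,270,110,130,6,"s17")
E
```

```text
tcp [ 0.5836 -0.3581  0.2381] yawz 0.8147496074840571 axes z [ 0.9999  0.0142 -0.0003] F [ 0.1253  0.6973 -1.5742] w 0.016388383580375646 t 18.05
shift in current tool axes mm [ -1.8 225.2 -85.8] rotvec [ 0.01 -0.02 -0.02] n 5.355314331938418
```

View pics/s17.png

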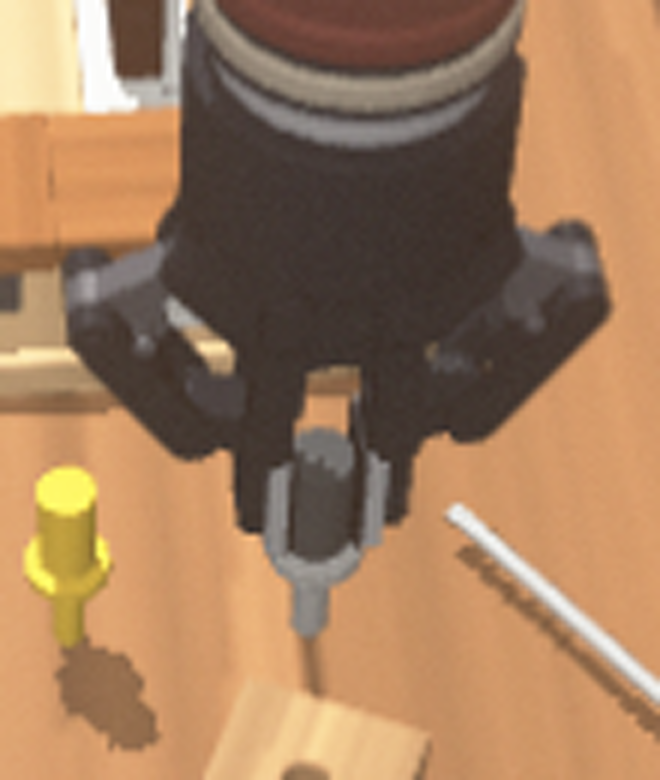

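```bash
python3 - <<'E'
from h import *
s=r.state();p=np.array(s["tcp_pos"]);A=Ro.from_quat(s["orientation"]).as_matrix()
P=lambda q:(proj("side",q)-[300,270])*6
for l in(.0455,.0855,.1215):
  print(l,P(p+A@[l,0,0]),"y+2",P(p+A@[l,0,0]+[0,.002,0]))
for dz in(-.009,.009):print("pad tip front",P(p+A@[.073,0,dz]+[0,-.011,0]))
E
```

```text
0.0455 [317.6591 461.6536] y+2 [316.8102 455.2746]
0.0855 [309.8177 556.1962] y+2 [309.0142 549.8778]
0.1215 [303.1881 635.7288] y+2 [302.4221 629.4738]
pad tip front [281.6011 564.8531]
pad tip front [351.8441 560.4128]
```

carry_out:
  commands: "0 30 -12 0 0 0 0; 0 45 -17 0 0 0 0; 0 45 -17 0 0 0 0; 0 45 -17 0 0 0 0; 0 40 -15 0 0 0 0"

```text
clock: 18.6
tcp_pos: [0.5011, -0.152, 0.237]
orientation: [-0.005, 0.708, 0.006, 0.706]
wrist_force: [1.1, 1.0, -1.8]
grip_width: 0.0159
```

carry_out:
  commands: "0 21 -8 0 0 0 0; 20 0 0 0 0 0 0; 20 0 0 0 0 0 0; 0 0 0 0 0 0 0; 0 0 0 0 0 0 0"

```text
clock: 19.1
tcp_pos: [0.4945, -0.1335, 0.1979]
orientation: [-0.005, 0.708, 0.005, 0.707]
wrist_force: [0.6, -0.1, -1.0]
grip_width: 0.0165
```

```bash
cat > look.py <<'E'
from h import *
import sys
s=r.state();p=np.array(s["tcp_pos"]);A=Ro.from_quat(s["orientation"]).as_matrix()
plan([.4945,-.133,.20],.8)
f=r.grab_frame("side");crop(f,260,230,100,110,7,sys.argv[1])
P=lambda q:((proj("side",q)-[260,230])*7).round(1)
print("foot pred",P(p+A@[.1215,0,0]),"hole pred",P([.4945,-.133,.054]),"dx1mm,dy1mm",P([.4955,-.133,.054]),P([.4945,-.132,.054]))
E
python3 look.py s18
```

```text
tcp [ 0.4945 -0.1335  0.1979] yawz 0.8077816375088492 axes z [ 0.9999  0.0141 -0.0014] F [ 0.6488 -0.0944 -1.0121] w 0.016513361656428176 t 19.1
shift in current tool axes mm [-2.1  0.5 -0. ] rotvec [ 0.01 -0.08 -0.04] n 0.048573904988797885
foot pred [231.  444.4] hole pred [233.9 497.2] dx1mm,dy1mm [237.4 497.1] [233.8 494.6]
```

View pics/s18.png

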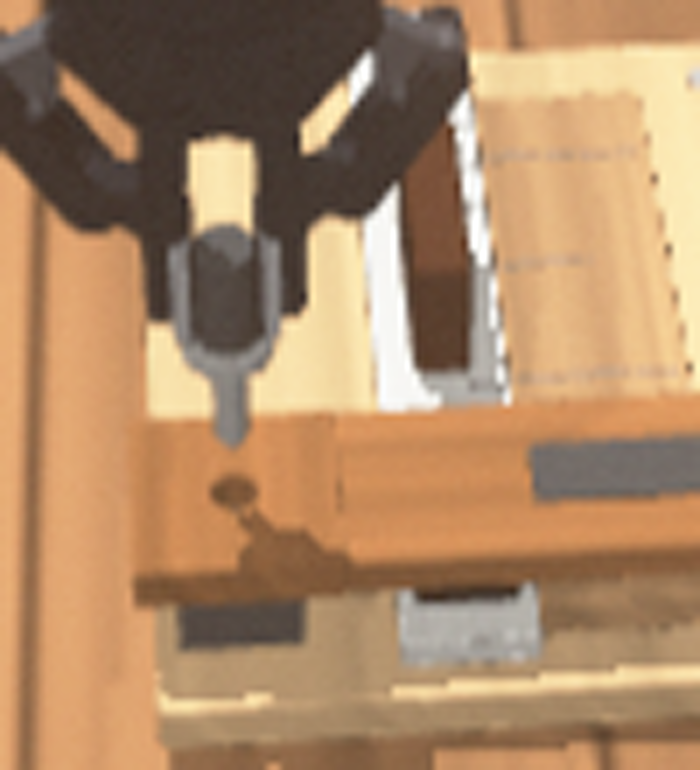

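carry_out:
  commands: "8 1 0 0 0 0 0; 6 0 0 0 0 0 0; 0 0 0 0 0 0 0; 0 0 0 0 0 0 0"

```text
clock: 19.55
tcp_pos: [0.4952, -0.1326, 0.1849]
orientation: [-0.005, 0.707, 0.005, 0.708]
wrist_force: [-0.4, -0.2, -1.1]
grip_width: 0.0161
```

```bash
python3 look.py s19
```

```text
tcp [ 0.4952 -0.1326  0.1849] yawz 0.8087952105315669 axes z [0.9999 0.0141 0.0016] F [-0.3964 -0.166  -1.057 ] w 0.016144254861766693 t 19.55
shift in current tool axes mm [-15.1  -0.4  -0.7] rotvec [0.01 0.09 0.01] n 0.3353111018476121
foot pred [236.1 473.4] hole pred [233.9 497.2] dx1mm,dy1mm [237.4 497.1] [233.8 494.6]
```

View pics/s19.png

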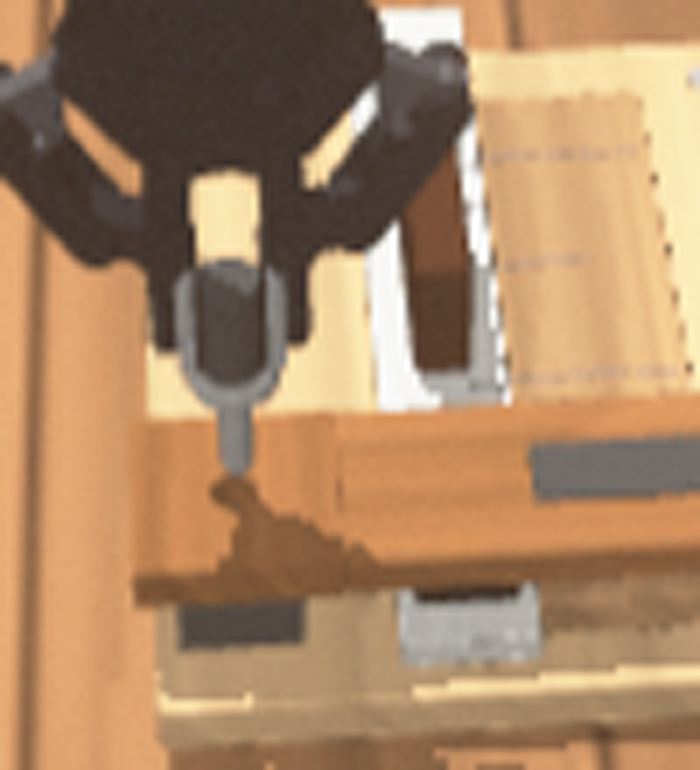

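carry_out:
  commands: "5 0.5 -0.3 0 0 0 0; 4 0 0 0 0 0 0; 2 0 0 0 0 0 0; 0 0 0 0 0 0 0"

```text
clock: 20.0
tcp_pos: [0.4947, -0.132, 0.1736]
orientation: [-0.005, 0.707, 0.005, 0.707]
wrist_force: [-0.5, -0.1, -1.1]
grip_width: 0.0164
```

carry_out:
  commands: "2 0 0 0 0 0 0; 2 0 0 0 0 0 0; 0 0 0 0 0 0 0"

```text
clock: 20.3
tcp_pos: [0.4948, -0.132, 0.1697]
orientation: [-0.005, 0.707, 0.005, 0.708]
wrist_force: [-0.0, -0.3, -1.8]
grip_width: 0.016
```

The foot is inside the arm's hole, about 6 mm below its mouth, with no contact force.

carry_out:
  commands: "3 0 0 0 0 0 0; 3 0 0 0 0 0 0; 2 0 0 0 0 0 0; 0 0 0 0 0 0 0"

```text
clock: 20.7
tcp_pos: [0.4948, -0.132, 0.1616]
orientation: [-0.005, 0.707, 0.005, 0.707]
wrist_force: [0.2, 0.2, -1.2]
grip_width: 0.0162
```

carry_out:
  commands: "2 0 0 0 0 0 0; 2 0 0 0 0 0 0; 2 0 0 0 0 0 0; 0 0 0 0 0 0 0"

```text
clock: 21.1
tcp_pos: [0.4948, -0.1321, 0.1557]
orientation: [-0.005, 0.707, 0.005, 0.708]
wrist_force: [-0.2, 0.9, -1.0]
grip_width: 0.0158
```

carry_out:
  commands: "3 0 0 0 0 0 0; 3 0 0 0 0 0 0; 3 0 0 0 0 0 0; 0 0 0 0 0 0 0"

```text
clock: 21.5
tcp_pos: [0.4947, -0.132, 0.1465]
orientation: [-0.005, 0.707, 0.005, 0.707]
wrist_force: [-0.1, -0.2, -1.0]
grip_width: 0.0162
```

carry_out:
  commands: "3 0 0 0 0 0 0; 2 0 0 0 0 0 0; 1 0 0 0 0 0 0; 0 0 0 0 0 0 0"

```text
clock: 21.9
tcp_pos: [0.495, -0.132, 0.1408]
orientation: [-0.005, 0.707, 0.005, 0.708]
wrist_force: [-0.3, -0.0, -1.4]
grip_width: 0.0161
```

carry_out:
  commands: "2 0 0 0 0 0 0; 1 0 0 0 0 0 0; 0 0 0 0 0 0 0; 0 0 0 0 0 0 0"

```text
clock: 22.3
tcp_pos: [0.4953, -0.132, 0.1394]
orientation: [-0.005, 0.706, 0.005, 0.708]
wrist_force: [-2.2, 0.3, 7.9]
grip_width: 0.016
```

```bash
python3 look.py s20
```

```text
tcp [ 0.4953 -0.132   0.1394] yawz 0.818931775591229 axes z [0.9999 0.0143 0.0027] F [-2.2333  0.2941  7.9259] w 0.016029464719987407 t 22.3
shift in current tool axes mm [-60.6  -1.1  -0.6] rotvec [0.02 0.16 0.07] n 1.3479400193465738
foot pred [241.5 578.8] hole pred [233.9 497.2] dx1mm,dy1mm [237.4 497.1] [233.8 494.6]
```

View pics/s20.png

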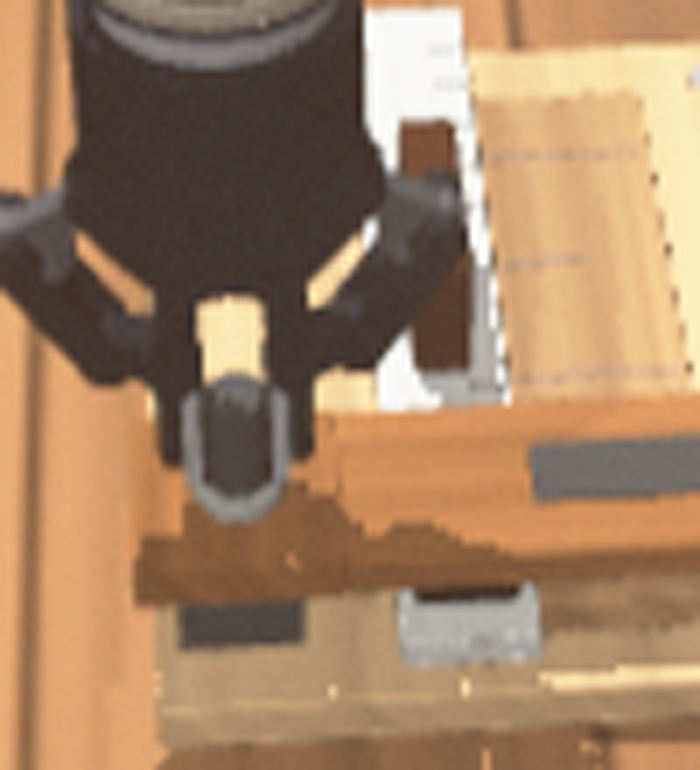

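carry_out:
  commands: "2 0 0 0 0 0 0; 0 0 0 0 0 0 0"

```text
clock: 22.55
tcp_pos: [0.4953, -0.1319, 0.1392]
orientation: [-0.006, 0.706, 0.004, 0.708]
wrist_force: [-5.0, 0.6, 23.0]
grip_width: 0.0163
```

carry_out:
  commands: "2 0 0 0 0 0 0; 0 0 0 0 0 0 0; 0 0 0 0 0 0 0"

```text
clock: 22.85
tcp_pos: [0.4953, -0.1319, 0.1391]
orientation: [-0.006, 0.706, 0.004, 0.708]
wrist_force: [-8.7, 1.5, 37.8]
grip_width: 0.0164
```

That is 38 N, so I'll ease back to about 30 N.

carry_out:
  commands: "-1.2 0 -0.6 0 0 0 0; 0 0 0 0 0 0 0; 0 0 0 0 0 0 0; 0 0 0 0 0 0 0"

```text
clock: 23.25
tcp_pos: [0.4952, -0.1319, 0.1392]
orientation: [-0.006, 0.705, 0.004, 0.709]
wrist_force: [-6.5, 0.4, 27.8]
grip_width: 0.0161
```

```bash
python3 - <<'E'
from h import *
f=r.grab_frame("side");cv2.imwrite("pics/s21.png",f[:,:,::-1]);f=r.grab_frame("top");crop(f,260,195,140,110,5,"t21")
plan([.4945,-.133,.139],.8)
E
```

```text
tcp [ 0.4952 -0.1319  0.1392] yawz 0.8229913124805718 axes z [0.9999 0.0144 0.0047] F [-5.9237  0.3873 27.7585] w 0.016212811167816577 t 23.35
shift in current tool axes mm [ 0.2 -1.1 -0.7] rotvec [0.02 0.27 0.17] n 0.03795353257492864
```

View pics/s21.png

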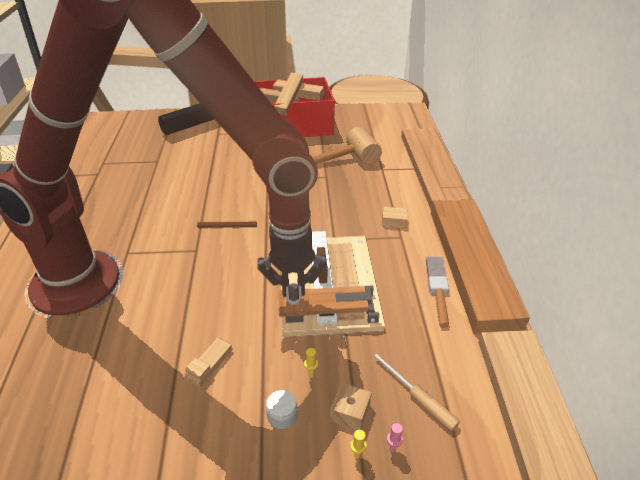

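View pics/t21.png

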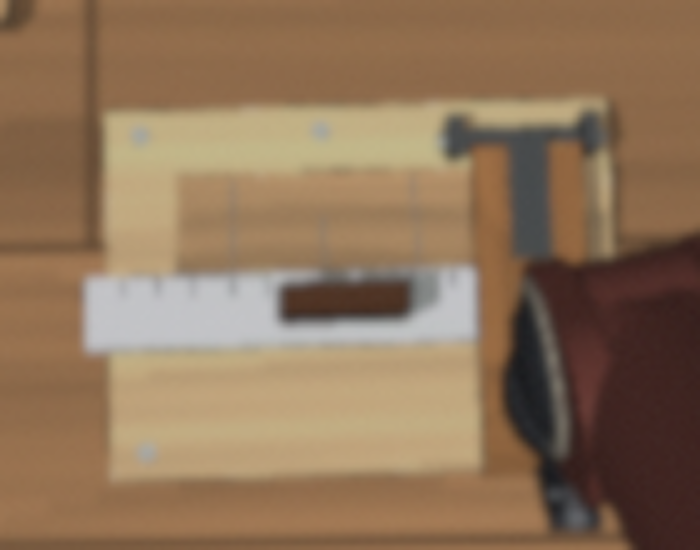

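The straightedge lies flush along the blank: in the top crop its upper edge runs along row 270 with no gap. Its grip at (345,300) is clear of the arm, the clamp is shut, the pin is home, and the bystanders have not moved. I'll hand in while pressing at 28 N.

```bash
python3 - <<'E'
from station import r
print(r.hand_in()); s=r.state(); print(s["clock"],s["wrist_force"])
E
```

```text
the job is handed in; nothing more can be done
None
the job is handed in; nothing more can be done
```

The job is handed in at about 23.4 s, well under the 72 s limit, with the gripper still holding the pin and pressing down on it at about 28 N.

- **Straightedge:** I laid it on the bed and pushed it against the blank until it stopped, at about 8 N. The last top view shows no gap along the blank. The middle of its grip is at about jig y +19, clear of the arm.
- **Clamp arm:** I folded it shut with closed fingers. It stopped level, with its top at 54 mm, as it should be when shut.
- **Pin:** I took the dark one from the stand and left the yellow and pink ones alone. It went through the arm into the post with no side force. The collar landed with the tool at 139.4 mm, against 139.5 mm expected.
- **Forces:** the wrist force briefly reached 38 N during the final press, before I eased it off. The limits are 40 N for presses by the arm or gripper body and 120 N at the wrist.
- **Bystanders:** the last pictures show the other things where they started.

**Disagreement:** the two cameras disagreed by about 4 mm in y. I settled it against the gripper's known position, and the pin going in freely agreed with that. The state could not be read again after the hand-in.

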